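# Pop the snug lid off the red canister with the lid lifter

## Robot

A 6-joint arm with a two-finger parallel gripper is mounted at the origin on a cart in front of the work surface, level with it; the furniture and walls round the work are solid. World frame = base frame: x ahead of the robot, y to its left, z up, the work surface at z = 0. Lengths are in mm, angles in degrees, forces in N, time in s.
With the tool pointing down it reaches from about 350 to 850 mm from the base axis. Payload 8.1 kg.
Tool frame: the origin (TCP) lies at the very end of the fingers, on their centre line; the grasp point (between the pads) lies 19 mm behind it (r.grasp_offset is the distance from the TCP to the grasp point, in mm); z points along the fingers, y is the line along which they close (so a half turn about z gives the same grasp; the last joint's range is limited). The gripper opens to 85 mm and grips with 20 to 120 N. Pads are 22 mm wide; open, the fingers measure 114 mm over their backs; the gripper's body (76 mm by 85 mm) begins 54 mm behind the grasp point. The pads swing forward as they close: fully open they stand 13 mm farther back than shut.
Start: joints at [61.284, 7.471, 85.268, -0, 87.261, -4.893], TCP at [242.333, 548.89, 231.292] pointing down, gripper open.
Joint ranges: [-169.43, 169.43], [-51.17, 129.36], [1.28, 143.12], [-76.62, 256.62], [0, 156.53], [-152.29, 152.29]. Speed limits (degrees/s): [136.94, 136.94, 159.86, 180, 180, 180].

## Interface

Orientations are given as [roll, pitch, yaw] about the fixed x, y, z axes, in that order (R = Rz(yaw) Ry(pitch) Rx(roll)).
In Python, from bench import r gives the robot as it stands.
- The arm moves only by the tool carry_out, never from a script. Its argument "commands" is a list of rows, each an object with "jaw": the finger opening in m, from 0 to 0.0854; "translation": the shift along the tool's x, y, z in m, a list of three; "spin": the turn about the tool's z in rad. A call has exactly 8 rows; each row shifts and turns the commanded pose from where the row before left it, along the tool's axes as they then stand; what a row does not reach is not made up. A row lasts 1/12 s, in which the tool goes at most 41.7 mm and 7.16 degrees, less where a joint would pass 70% of its speed; a pose out of reach is approached as far as the arm can. A call is refused whole if a number of a shift passes 0.0417 or a number of a turn 0.125, either way. A call with a gripper value outside its range is refused whole. The fingers move at their own pace and stop on an object; "squeeze" is the grip in N (left out, the last holds). Time passes only in rows, so rows that do not move let the fingers close, or fill a call up. It gives the time, the measured TCP pose, the force, the opening and the grip force at its end, in the units of the state.
- r.sense(): the state, without advancing time (a new reading comes with each control period).
- r.snapshot(name): name is "side" or "top" or "wrist"; returns a dict with "pixels" (384x512x3 uint8, blue, green, red), "K" (3x3 intrinsics, pixels), "extrinsics" (4x4, takes a point from camera to world coordinates). Camera axes: x right, y down, z forward; pixel columns grow to the right and rows downward; lengths in mm; the calibration is good to about 2 mm. The wrist camera is an equidistant fisheye: a pixel r from the principal point sees the ray r / f radians off the axis. A picture is of the moment at which its call begins. There is no depth.
- r.hand_in(): hands the job in; it is judged then, once.
Trained networks look in a picture, given as the dict that the camera call returned (one of the last four; its "shot" number tells which), for a name from the list of things; names that differ only in an ending like _2 or _b are one class to them, and where a whole thing is asked for, a point or a joint stands for the part that bears it (a point fixed in the world has none). Each returns a list of dicts, best first, with "score" (0 to 1); they miss things now and then, are a little off and sometimes report something else, mostly with a low value. They report only what shows in the picture. A call takes as long as a camera call.
- r.spot_in(picture, target): "xy" ([column, row] in pixels, amid what is visible of it).
- r.regions_of(picture, target): "pixels" (384x512 bool, what is visible of it) and "xy" ([column, row] in pixels, amid what is visible of it).
- r.landmark_of(picture, target): "xy" ([column, row] in pixels: a listed point, or the origin of a listed thing).
The state is a dict: "time": time; "joint_pos": joint angles; "qd": joint speeds; "joint_efforts": joint torques, N m; "tool_pos": TCP position; "tcp_rot": TCP orientation; "ft_force": force on the tool from outside, world axes, zero at the start; "wrist_torque": the same for the moment, N m; "finger_gap": finger opening in mm; "grip_force": force on a finger pad.
Only numpy, scipy, OpenCV 4.12 (cv2) and the standard library are available. Lean on these libraries where they do the work, as an engineer would, in place of code of your own. Each camera call takes 0.05 s, during which the arm holds its last target. There are 200 camera calls.

## Task

Take the lid lifter from its sloping rest, hook its two rails under the wide rim of the red canister's snug lid and pull straight up until it pops off, never touching a lid with the robot itself. Set the red lid down gently, right side up, in the middle of the cork mat, slide the lifter out from under it, and put the lifter back in its rest as it was. Leave the blue canister's lid on and the tape roll and the red tin where they are.

Things in the scene. Friction and masses are not known exactly. Their poses are not given: they have to be found in the camera images.
- red_canister: steel canister with a red band, bolted to the worktop (it may have swapped places with the blue one). Origin: centre of its underside; z up. Base flange 88 mm across, body 80 mm across up to 66 mm height, then a neck 50 mm across up to 98 mm, over which the lid sits. Four spring balls in the neck snap behind a lip inside the lid.
- red_lid: red mushroom-shaped snap lid, 90 mm across, 38 mm high, about 120 g. Origin: centre of its underside (lower end of the skirt); z up. Hollow skirt 65 mm across, 0 to 20 mm height; flat round rim 90 mm across, 20 to 28 mm; low dome 66 mm across up to 38 mm. Seated, its underside is 78 mm above the worktop. Set on its skirt it leaves 20 mm of free height under the rim.
- red_rim (a point): centre of the underside plane of the red lid's rim, 20 mm above the lid's origin; 98 mm above the worktop when seated, with 32 mm of free height all round the skirt down to the canister's body. A pull of about 10 N straight up makes the lid snap free within about 5 mm; it is clear of the neck after 20 mm and then just lies on the lifter's rails.
- blue_canister: the same canister with a blue band; fixed. Bystander.
- blue_lid: the blue lid on it, same size. Must stay on.
- cork_mat: round cork mat lying fixed on the worktop, 140 mm across, 8 mm thick. Origin: centre of its underside. The red lid is to be set on its middle.
- mat_top (a point): centre of the cork mat's upper face, 8 mm above the worktop.
- lifter: lid lifter, loose, 180 g, 130 mm tall, 114 mm wide: a steel stirrup with a black handle on top. Origin: between its two rails, level with their underside, on the handle's axis; z up along the handle, y across from rail to rail, x along the rails (same from front and back). Legs 20 mm wide in x, 51 to 57 mm out in y, join the rails to a crossbar at z 42 to 50 mm.
- lifter_rails (a point): point midway between the two rails, level with their upper faces (6 mm above the lifter's origin). Each rail is 68 mm long (x -34 to +34 mm), 6 mm thick, and lies 37 to 57 mm out in y. A lid enters between the legs along x, either end, its skirt between the rails and its rim above them. Lifting works with this point under the rim's centre.
- lifter_grip (a point): point to grip on the lifter's handle: on its axis, 95 mm above the lifter's origin (89 mm above lifter_rails). Handle 24 (x) by 22 (y) mm, z 50 to 130 mm. Close the fingers along the lifter's y.
- lifter_rest: wooden rest for the lifter, fixed to the worktop, about 120 x 132 mm. Origin: on the worktop under rest_seat; x points horizontally away from the side to which the handle leans, z up. Its floor slopes 40 degrees; the lifter stands square on it, its handle leaning 40 degrees from vertical towards the rest's -x (roughly to the robot's left).
- rest_seat (a point): where the lifter's origin is in the rest: (0, 0, 37) mm in the rest's frame; the lifter is then turned by -40 degrees about the rest's y. The face of its crossbar leans on a 44 mm wide tongue, 45 mm tall with a flared top, that stands up between the rails. Go in along the handle's axis from 60 mm out, some 5 mm off the tongue (lifter +x), then let it slide onto the tongue; 15 mm of play in y.
- rest_grip (a point): where lifter_grip is when the lifter sits in the rest: (-61, 0, 110) mm in the rest's frame.
- tape_roll: roll of masking tape, 100 mm across, 24 mm high, loose bystander. Origin: centre of its underside.
- paprika_tin: small red and yellow tin with a white cap, 54 mm across, 85 mm high, loose bystander. Origin: centre of its underside.

How it is judged (in metres and radians):
On the way, in this order (a step that is already met when the one before it is completed fails the run):
1. the lifter is out of its rest (distance between lifter_grip and rest_grip above 0.06 m and distance of red_lid from where it was at the start of the episode below 0.008 m), for 0.1 s.
2. the red lid is off its neck, carried by the lifter (more than 25 mm above its seat) (z of red_lid in the frame of red_canister above 0.103 m and contact force between lifter and red_lid above 0.3 N), for 0.2 s.
3. the red lid stands upright on the mat and the lifter is clear of it (distance between red_lid and mat_top below 0.03 m and angle between red_lid's own z axis and vertical below 0.1 rad and contact force between red_lid and cork_mat above 0.3 N and horizontal distance between lifter and red_lid above 0.06 m), for 0.2 s.
At the end, for the whole second after the job is handed in: The red lid stands at rest, right side up (within 6 degrees), on the cork mat with its centre within 30 mm of the mat's centre; the lifter sits at rest in its rest, its grip point within 22 mm of rest_grip and its handle leaning 33 to 47 degrees; the blue lid is still seated (horizontal distance between red_lid and mat_top below 0.03 m and height (world z) of red_lid between 0.004 and 0.012 m and z of mat_top in the frame of red_lid below 0.005 m and angle between red_lid's own z axis and vertical below 0.1 rad and linear speed of each of red_lid, lifter below 0.02 m/s and distance between lifter_grip and rest_grip below 0.022 m and angle between lifter's own z axis and vertical between 0.58 and 0.82 rad and contact force between lifter and lifter_rest above 0.3 N and distance of blue_lid from where it was at the start of the episode below 0.005 m); the robot touches nothing.
It fails at once if the robot itself touches a lid (contact force between any of the fingers, the arm and red_lid above 0.5 N or contact force between any of the fingers, the arm and blue_lid above 0.5 N).
It fails at once if the blue lid is moved by more than 5 mm (distance of blue_lid from where it was at the start of the episode above 0.005 m).
It fails at once if the red lid is dropped or slammed on the mat (contact above 40 N) (contact force between red_lid and cork_mat above 40 N).
It fails at once if the tape roll is moved by more than 20 mm (distance of tape_roll from where it was at the start of the episode above 0.02 m).
It fails at once if the tin is moved by more than 20 mm (distance of paprika_tin from where it was at the start of the episode above 0.02 m).
It also fails if it takes over 67 s, if anything falls off the work surface, if the arm or the gripper's body presses on something with over 40 N, if the wrist force passes 120 N, or if a joint passes its speed limit or range.

## Working session

There is one attempt and no reset: what is moved stays moved. The work goes in short steps, Python scripts to look and compute and a tool call to move; the robot and the scene stay as the last step left them, time stands still between calls to the robot, and variables do not carry over. Pictures are saved under pics/ and viewed, at most 10 in all, crops included, and the job is handed in when it is done.

Besides the shell and the picture viewer there is one more tool, called after ">>>" by a JSON object that holds its "fn" and its "kwargs", one argument or row to a line. carry_out: Moves the arm, as the interface text tells. Its arguments: {"type":"object","properties":{"commands":{"type":"array","items":{"type":"object","properties":{"jaw":{"type":"number"},"translation":{"type":"array","items":{"type":"number"}},"spin":{"type":"number"}}}},"squeeze":{"type":"number"}},"required":["commands"]}

```bash
ls; mkdir -p pics
cat > h.py <<'E'
import numpy as np, cv2
from bench import r
from scipy.spatial.transform import Rotation as R
def ray(p,xy):
    K=p["K"];E=np.array(p["extrinsics"])
    d=np.array([(xy[0]-K[0][2])/K[0][0],(xy[1]-K[1][2])/K[1][1],1.])
    if p.get("fish"):
        th=np.hypot(d[0],d[1]); d=np.array([*(d[:2]/max(th,1e-9)*np.sin(th)),np.cos(th)])
    return E[:3,3],E[:3,:3]@d
def atz(p,xy,z):
    o,d=ray(p,xy); return o+d*(z-o[2])/d[2]
def proj(p,P):
    E=np.array(p["extrinsics"]);K=np.array(p["K"])
    c=E[:3,:3].T@(np.array(P)-E[:3,3]); q=K@c; return q[:2]/q[2]
def tri(obs):
    A=0;b=0
    for p,xy in obs:
        o,d=ray(p,xy);d=d/np.linalg.norm(d);M=np.eye(3)-np.outer(d,d);A=A+M;b=b+M@o
    x=np.linalg.solve(A,b)
    return x
def shot(n):
    p=r.snapshot(n)
    if n=="wrist":p["fish"]=1
    return p
E
python3 - <<'E'
from h import *
np.set_printoptions(precision=1,suppress=True)
t=shot("top");s=shot("side")
cv2.imwrite("pics/a.png",t["pixels"]);cv2.imwrite("pics/b.png",s["pixels"])
for p in(t,s): print(np.array(p["extrinsics"]),p["K"][0])
for n in ["red_canister","red_lid","red_rim","blue_canister","blue_lid","cork_mat","mat_top","lifter","lifter_rails","lifter_grip","lifter_rest","rest_seat","rest_grip","tape_roll","paprika_tin"]:
    o=[]
    for p in(t,s):
        l=r.landmark_of(p,n); 
        if l:o.append((p,l[0]["xy"],l[0]["score"]))
    print(n,[(np.array(a[1]),round(a[2],2)) for a in o], tri([(a[0],a[1]) for a in o]) if len(o)>1 else "")
print(r.sense())
E
```

```text
pics
[[   0.    -1.     0.2  277.1]
 [  -1.    -0.    -0.   -68.4]
 [   0.    -0.2   -1.  1225.8]
 [   0.     0.     0.     1. ]] [373.3   0.  252.2]
[[    1.     -0.     -0.    551. ]
 [    0.     -0.4     0.9 -1394.6]
 [   -0.     -0.9    -0.4   715.7]
 [    0.      0.      0.      1. ]] [480.2   0.  257.4]
red_canister [(array([318.4, 151.7]), 0.58), (array([307.8, 260.9]), 0.9)] [ 644.4 -297.7   -2. ]
red_lid [(array([323.9, 148. ]), 0.56), (array([306.3, 237.1]), 0.61)] [ 636.6 -301.5   73.7]
red_rim [(array([322.9, 143.2]), 0.87), (array([310., 229.]), 0.85)] [ 646.1 -294.5   94. ]
blue_canister [(array([283.8, 176.9]), 0.61), (array([272. , 236.9]), 0.56)] [ 550.4 -178.9    4.4]
blue_lid [(array([271. , 215.4]), 0.64)] 
cork_mat [(array([168.1, 206.1]), 0.68), (array([244.7, 182.3]), 0.68)] [448.4 201.9  10.4]
mat_top [(array([167.1, 208. ]), 0.7), (array([241.3, 186.6]), 0.74)] [439.7 208.1  -8.3]
lifter [(array([358.5, 200.6]), 0.62), (array([239.8, 275.3]), 0.81)] [ 470.2 -417.5   35.7]
lifter_rails [(array([358. , 198.5]), 0.88), (array([241.7, 286.6]), 0.72)] [ 477.9 -424
[... 241 characters left out ...]
 0.75), (array([240.9, 275.3]), 0.93)] [ 469.5 -416.1   33.9]
rest_grip [(array([346.9, 189.5]), 0.87)] 
tape_roll [(array([284.1, 217.4]), 0.89), (array([228.4, 238.3]), 0.84)] [ 418.7 -179.7   -0. ]
paprika_tin [(array([227. , 214.4]), 0.61), (array([234.8, 212.2]), 0.98)] [425.6   9.2 -11.6]
{'time': 1.6, 'joint_pos': array([61.3,  7.5, 85.3, -0. , 87.3, -4.9]), 'qd': array([ 0.1, -0. ,  0. , -0. ,  0.1, -0.1]), 'joint_efforts': array([  0. , -56.9, -50.1,  -0. ,   0. ,   0. ]), 'tool_pos': array([242.3, 548.9, 231.3]), 'tcp_rot': array([180. ,   0. , 156.2]), 'ft_force': array([ 1.3,  0.2, -0.5]), 'wrist_torque': array([-0., -0., -0.]), 'grip_force': 0.0, 'finger_gap': 85.43998128075427}
```

View pictures.

Run:
```python
import cv2
a=cv2.imread("pics/a.png");b=cv2.imread("pics/b.png")
cv2.imwrite("pics/a2.png",cv2.resize(a[100:300,130:400],None,fx=2.9,fy=2.9,interpolation=2))
cv2.imwrite("pics/b2.png",cv2.resize(b[140:320,190:350],None,fx=3.3,fy=3.3,interpolation=2))
```

```text
(no output)
```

View pics/a2.png

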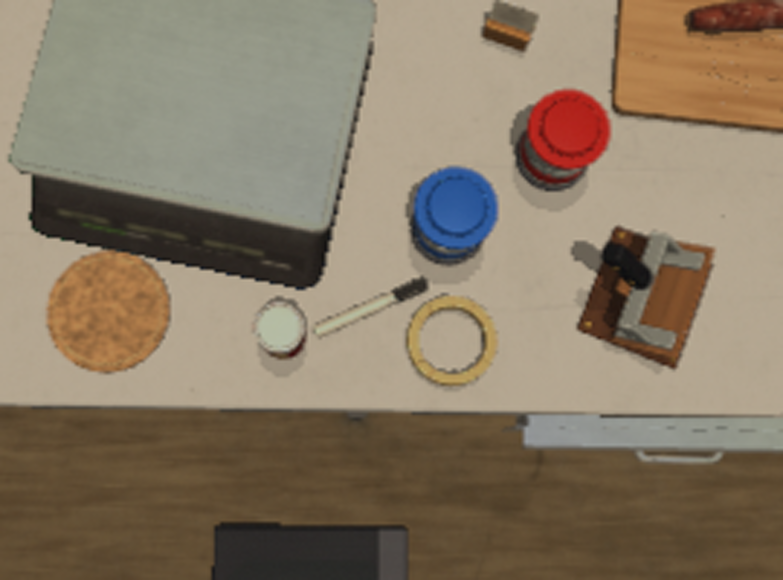

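View pics/b2.png

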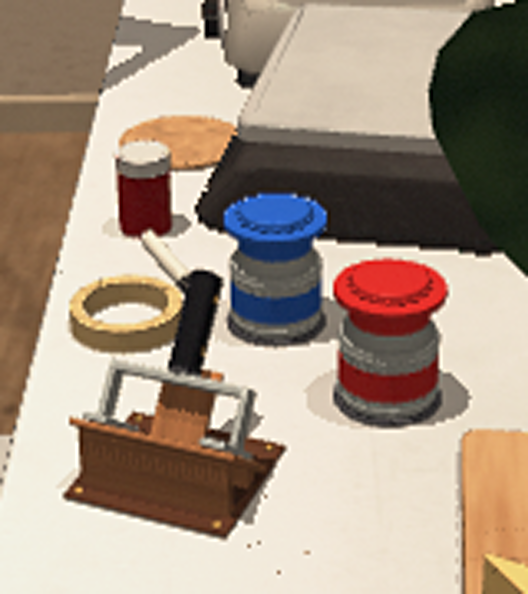

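Run:
```python
import cv2,numpy as np
a=cv2.imread("pics/a.png");b=cv2.imread("pics/b.png")
A=cv2.resize(a[165:235,320:390],None,fx=8,fy=8,interpolation=2)
B=cv2.resize(b[215:310,200:280],None,fx=5.9,fy=5.9,interpolation=2)
im=np.zeros((565,800,3),np.uint8); im[:560,:390]=A[:, :390][:560]
im=np.zeros((600,800,3),np.uint8)
A=cv2.resize(a[170:235,322:382],None,fx=6.5,fy=6.5,interpolation=2);B=cv2.resize(b[215:307,200:280],None,fx=5,fy=5,interpolation=2)
im[:A.shape[0],:A.shape[1]]=A; im[:B.shape[0],395:395+B.shape[1]]=B
cv2.imwrite("pics/c.png",im)
cv2.imwrite("pics/d.png",np.hstack([cv2.resize(a,(400,300),interpolation=3),cv2.resize(b,(400,300),interpolation=3)]))
```

```text
(no output)
```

View pics/c.png

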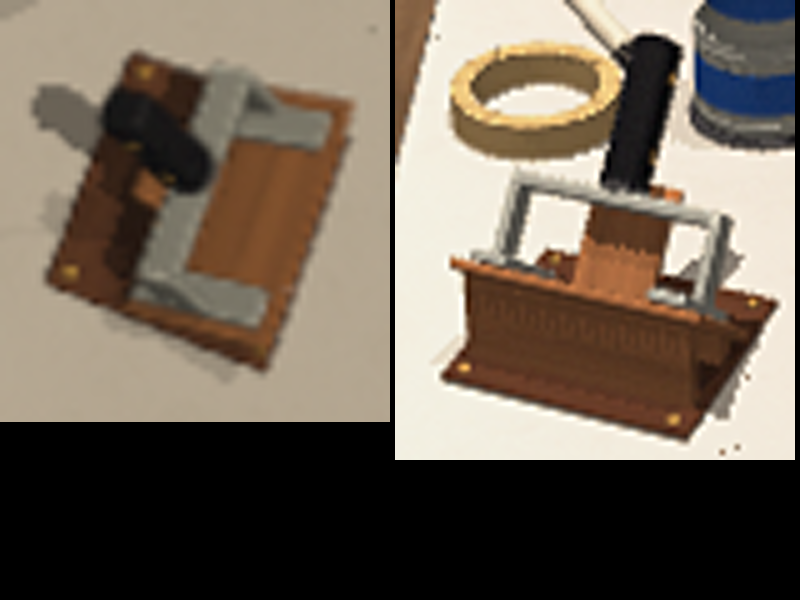

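View pics/d.png

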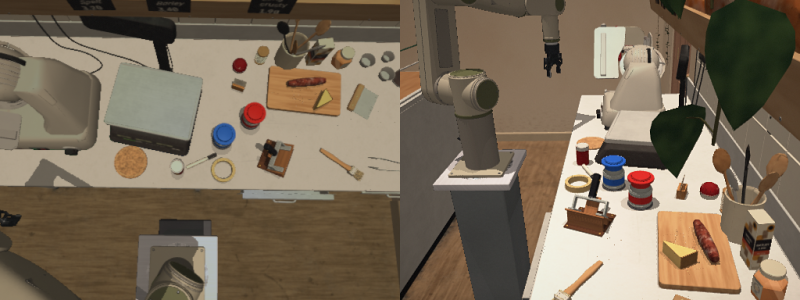

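```bash
cat > fit.py <<'E'
from h import *
from scipy.optimize import least_squares
np.set_printoptions(precision=1,suppress=True)
M={"lifter":(0,0,37),"rest_seat":(0,0,37),"lifter_rails":(-3.9,0,41.6),"lifter_grip":(-61,0,110),"rest_grip":(-61,0,110),"lifter_rest":(0,0,0)}
ps=[shot("top"),shot("side")]
O=[]
for p in ps:
    for n in M:
        l=r.landmark_of(p,n)
        if l and l[0]["score"]>.5:O.append((p,M[n],l[0]["xy"],n))
t,s=ps
# crossbar end corners, rest lip
def W(q,P):
    a=np.radians(q[2]);return np.array([q[0]+np.cos(a)*P[0]-np.sin(a)*P[1],q[1]+np.sin(a)*P[0]+np.cos(a)*P[1],P[2]])
f=lambda q:np.concatenate([proj(p,W(q,P))-xy for p,P,xy,n in O])
q=least_squares(f,[470,-416,-107],loss="soft_l1").x
print("rest",q,"grip",W(q,(-61,0,110)))
for (p,P,xy,n),e in zip(O,f(q).reshape(-1,2)):print(n,e)
for a,b in(((375.8,185.8),(268,279.4)),((362.3,227.2),(211,267.4))):
    x=tri([(t,a),(s,b)]);c=np.radians(q[2]);d=x[:2]-q[:2]
    print("lip",x,"rest fr",d@[np.cos(c),np.sin(c)],d@[-np.sin(c),np.cos(c)],proj(t,x)-a,proj(s,x)-b)
# lids & mat from masks: circle centres by colour/regions
for n,z in(("red_lid",108),("blue_lid",108),("cork_mat",8)):
    for p in ps:
        m=r.regions_of(p,n)
        if not m: continue
        c,_=cv2.findContours(m[0]["pixels"].astype(np.uint8),0,1); c=max(c,key=len)
        print(n,m[0]["score"],atz(p,m[0]["xy"],z), "box",cv2.boundingRect(c))
E
python3 fit.py
```

```text
rest [ 471.3 -411.5 -110.3] grip [ 492.5 -354.3  110. ]
lifter [-1.2  0.4]
rest_seat [-0.7 -0.6]
lifter_rails [-0.3 -1. ]
lifter_grip [ 1.5 -0.2]
rest_grip [-4.9 -0.3]
lifter_rest [3.  0.9]
lifter [-0.8  0.7]
rest_seat [-2.9 -0.1]
lifter_rails [3.1 1.7]
lifter_grip [-0.6  0.6]
lifter_rest [ 0.8 -0.8]
lip [ 527.9 -468.    56. ] rest fr 33.232083425315146 72.73926716619563 [-0.3 -2.7] [-3.7  0.8]
lip [ 391.6 -418.    57.8] rest fr 33.83321776634618 -72.4507048329117 [-0.4 -1.9] [-2.4  0.3]
red_lid 0.61 [ 638.6 -299.5  108. ] box (312, 131, 29, 27)
red_lid 0.72 [ 637.5 -326.6  108. ] box (291, 219, 35, 23)
blue_lid 0.76 [ 548.6 -181.4  108. ] box (273, 158, 29, 28)
blue_lid 0.58 [ 492.6 -423.1  108. ] box (218, 221, 49, 56)
cork_mat 0.58 [ 574.1 -200.6    8. ] box (273, 157, 29, 29)
cork_mat 0.53 [456.3 201.9   8. ] box (227, 175, 34, 17)
```

>>> {"fn": "carry_out", "kwargs": {
  "commands": [
    {"jaw":0.085,"translation":[0,0,0],"spin":0.12},
    {"jaw":0.085,"translation":[0,0,0],"spin":0.12},
    {"jaw":0.085,"translation":[0,0,0],"spin":0.12},
    {"jaw":0.085,"translation":[0,0,0],"spin":0.12},
    {"jaw":0.085,"translation":[0,0,0],"spin":0.12},
    {"jaw":0.085,"translation":[0,0,0],"spin":0.12},
    {"jaw":0.085,"translation":[0,0,0],"spin":0.12},
    {"jaw":0.085,"translation":[0,0,0],"spin":0.12}
  ]
}}

```text
time: 3.27
tool_pos: [242.3, 548.9, 231.3]
tcp_rot: [-180.0, 0.0, 100.8]
ft_force: [0.5, 0.6, 0.6]
finger_gap: 85.1
grip_force: 0.0
```

>>> {"fn": "carry_out", "kwargs": {
  "commands": [
    {"jaw":0.085,"translation":[0,0,0],"spin":0.11},
    {"jaw":0.085,"translation":[0,0,0],"spin":0.11},
    {"jaw":0.085,"translation":[0,0,0],"spin":0.11},
    {"jaw":0.085,"translation":[0,0,0],"spin":0.11},
    {"jaw":0.085,"translation":[0,0,0],"spin":0.108},
    {"jaw":0.085,"translation":[-0.022,0.024,0],"spin":0},
    {"jaw":0.085,"translation":[-0.022,0.024,0],"spin":0},
    {"jaw":0.085,"translation":[-0.022,0.024,0],"spin":0}
  ]
}}

```text
time: 3.93
tool_pos: [287.1, 461.2, 231.0]
tcp_rot: [180.0, 0.0, 69.9]
ft_force: [-0.0, -0.0, 0.0]
finger_gap: 85.3
grip_force: 0.0
```

>>> {"fn": "carry_out", "kwargs": {
  "commands": [
    {"jaw":0.085,"translation":[-0.026,0.028,0],"spin":0},
    {"jaw":0.085,"translation":[-0.026,0.028,0],"spin":0},
    {"jaw":0.085,"translation":[-0.026,0.028,0],"spin":0},
    {"jaw":0.085,"translation":[-0.026,0.028,0],"spin":0},
    {"jaw":0.085,"translation":[-0.026,0.028,0],"spin":0},
    {"jaw":0.085,"translation":[-0.026,0.028,0],"spin":0},
    {"jaw":0.085,"translation":[-0.026,0.028,0],"spin":0},
    {"jaw":0.085,"translation":[0,0,0],"spin":0}
  ]
}}

```text
time: 4.6
tool_pos: [410.7, 218.2, 231.6]
tcp_rot: [179.9, 0.1, 69.5]
ft_force: [-0.6, 0.2, -0.3]
finger_gap: 84.6
grip_force: 0.0
```

```bash
cat > see.py <<'E'
from h import *
np.set_printoptions(precision=1,suppress=True)
def circ(p,mask,z):
    c,_=cv2.findContours(mask.astype(np.uint8),0,1);c=max(c,key=cv2.contourArea)
    pts=np.array([atz(p,x[0],z)[:2] for x in c])
    (cx,cy),(a,b),_=cv2.fitEllipse(pts.astype(np.float32)); return np.array([cx,cy]),(round(a),round(b)),len(c)
E
python3 - <<'E'
from see import *
w=shot("wrist");cv2.imwrite("pics/w1.png",w["pixels"])
print(np.array(w["extrinsics"]),w["K"])
for n in("mat_top","cork_mat"):
    l=r.landmark_of(w,n); print(n,[(x["xy"],x["score"],atz(w,x["xy"],8 if n=="mat_top" else 0)) for x in l[:1]])
m=r.regions_of(w,"cork_mat")
if m: print(m[0]["score"],circ(w,m[0]["pixels"],8))
t=shot("top");h=cv2.cvtColor(t["pixels"],cv2.COLOR_BGR2HSV).astype(int)
red=((h[...,0]<6)|(h[...,0]>174))&(h[...,1]>170)&(h[...,2]>90)
blu=(abs(h[...,0]-110)<8)&(h[...,1]>140)&(h[...,2]>70)
for k,b in(("red",red),("blue",blu)):
    n,l,st,ce=cv2.connectedComponentsWithStats(b.astype(np.uint8))
    for i in range(1,n):
        if st[i,4]>300:print(k,st[i],circ(t,l==i,104),atz(t,ce[i],104))
m=r.regions_of(t,"cork_mat")
for x in m: print(x["score"],circ(t,x["pixels"],8))
E
```

```text
[[  0.9  -0.3  -0.1 437.8]
 [ -0.4  -0.9  -0.3 290.2]
 [  0.    0.3  -1.  374.5]
 [  0.    0.    0.    1. ]] [[297.3   0.  250.3]
 [  0.  297.3 194.1]
 [  0.    0.    1. ]]
mat_top [([279.3, 160.4], 0.98, array([447.5, 209.1,   8. ]))]
cork_mat [([277.8, 162.3], 0.96, array([445.1, 205.6,   0. ]))]
0.88 (array([446.8, 207.2]), (137, 139), 304)
red [312 131  28  27 587] (array([ 639.9, -300.6]), (84, 86), 75) [ 639.6 -300.6  104. ]
blue [273 158  28  28 612] (array([ 549.9, -177.7]), (84, 85), 77) [ 549.6 -177.7  104. ]
0.58 (array([447. , 204.5]), (136, 142), 122)
```

View pics/w1.png

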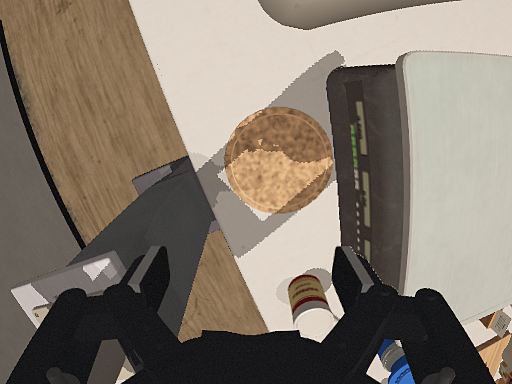

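>>> {"fn": "carry_out", "kwargs": {
  "commands": [
    {"jaw":0.085,"translation":[-0.034,0.0178,0],"spin":0},
    {"jaw":0.085,"translation":[-0.034,0.0178,0],"spin":0},
    {"jaw":0.085,"translation":[-0.034,0.0178,0],"spin":0},
    {"jaw":0.085,"translation":[-0.034,0.0178,0],"spin":0},
    {"jaw":0.085,"translation":[-0.034,0.0178,0],"spin":0},
    {"jaw":0.085,"translation":[-0.034,0.0178,0],"spin":0},
    {"jaw":0.085,"translation":[-0.034,0.0178,0],"spin":0},
    {"jaw":0.085,"translation":[-0.034,0.0178,0],"spin":0}
  ]
}}

```text
time: 5.57
tool_pos: [447.9, -81.4, 231.4]
tcp_rot: [180.0, -0.0, 69.9]
ft_force: [0.7, 0.7, 0.0]
finger_gap: 84.8
grip_force: 0.0
```

>>> {"fn": "carry_out", "kwargs": {
  "commands": [
    {"jaw":0.085,"translation":[-0.034,0.0178,0],"spin":0},
    {"jaw":0.085,"translation":[-0.034,0.0178,0],"spin":0},
    {"jaw":0.085,"translation":[-0.034,0.0178,0],"spin":0},
    {"jaw":0.085,"translation":[-0.034,0.0178,0],"spin":0},
    {"jaw":0.085,"translation":[-0.034,0.0178,0],"spin":0},
    {"jaw":0.085,"translation":[-0.034,0.0178,0],"spin":0},
    {"jaw":0.085,"translation":[0,0,0],"spin":0},
    {"jaw":0.085,"translation":[0,0,0],"spin":0}
  ]
}}

```text
time: 6.23
tool_pos: [477.8, -309.6, 230.2]
tcp_rot: [-179.9, -0.0, 69.7]
ft_force: [-0.4, 0.0, 0.2]
finger_gap: 85.5
grip_force: 0.0
```

```bash
cat > look.py <<'E'
from see import *
from scipy.optimize import least_squares
M={"lifter":(0,0,37),"rest_seat":(0,0,37),"lifter_rails":(-3.9,0,41.6),"lifter_grip":(-61,0,110),"rest_grip":(-61,0,110),"lifter_rest":(0,0,0)}
def projw(p,P):
    E=np.array(p["extrinsics"]);K=np.array(p["K"]);c=E[:3,:3].T@(P-E[:3,3])
    if not p.get("fish"): return proj(p,P)
    rr=np.hypot(c[0],c[1]);th=np.arctan2(rr,c[2]);return K[:2,2]+K[0,0]*th*c[:2]/rr
def W(q,P):
    a=np.radians(q[2]);return np.array([q[0]+np.cos(a)*P[0]-np.sin(a)*P[1],q[1]+np.sin(a)*P[0]+np.cos(a)*P[1],P[2]])
E
python3 - <<'E'
from look import *
print(r.sense()["tool_pos"],r.sense()["tcp_rot"],r.sense()["time"])
w=shot("wrist");cv2.imwrite("pics/w2.png",w["pixels"])
ps=[w,shot("top"),shot("side")];O=[]
for p in ps:
    for n in M:
        l=r.landmark_of(p,n)
        if l and l[0]["score"]>.5:O.append((p,M[n],l[0]["xy"],n))
f=lambda q:np.concatenate([projw(p,W(q,P))-xy for p,P,xy,n in O])
q=least_squares(f,[470,-416,-107],loss="soft_l1").x
print("rest",q,"grip",W(q,(-61,0,110)))
for (p,P,xy,n),e in zip(O,f(q).reshape(-1,2)):print(n,e)
h=cv2.cvtColor(w["pixels"],cv2.COLOR_BGR2HSV).astype(int)
red=((h[...,0]<6)|(h[...,0]>174))&(h[...,1]>150)&(h[...,2]>70)
n,l,st,ce=cv2.connectedComponentsWithStats(red.astype(np.uint8))
for i in range(1,n):
    if st[i,4]>300:print(st[i],circ(w,l==i,104))
for n,z in(("red_rim",98),("red_lid",78),("blue_lid",78)):
    l=r.landmark_of(w,n); print(n,[(x["xy"],x["score"],atz(w,x["xy"],z)) for x in l[:1]])
E
```

```text
[ 477.8 -309.6  230.2] [-179.9   -0.    69.7] 6.2333
rest [ 471.6 -412.3 -106.6] grip [ 489.  -353.8  110. ]
lifter [ 2.3 -1.7]
rest_seat [-1.2 -0. ]
lifter_grip [0.1 1. ]
lifter_rest [-0.2 -5.1]
lifter [-0.5  2.1]
rest_seat [ 0.2 -0.5]
lifter_rails [68.7 26.5]
lifter_grip [0.2 0.1]
rest_grip [-5.   2.7]
lifter_rest [ 2.6 -1.4]
lifter [ 1. -1.]
rest_seat [-1.2  1.8]
lifter_rails [-1.   1.9]
lifter_grip [ 1.6 -0.2]
lifter_rest [0.5 0.1]
[482  29  30  41 964] (array([ 804.1, -251.8]), (49, 58), 110)
[ 361   80   78   89 5411] (array([ 640.3, -301.9]), (88, 90), 256)
[342  87  28  62 358] (array([ 655.8, -310.6]), (90, 161), 143)
[481 198  17  53 383] (array([ 750., -466.]), (27, 77), 224)
red_rim [([398.9, 123.7], 0.88, array([ 639.4, -301.8,   98. ]))]
red_lid [([392.8, 119.4], 0.95, array([ 643.1, -299.9,   78. ]))]
blue_lid [([272.1, 30.0], 0.66, array([ 550.2, -175.6,   78. ]))]
```

View pics/w2.png

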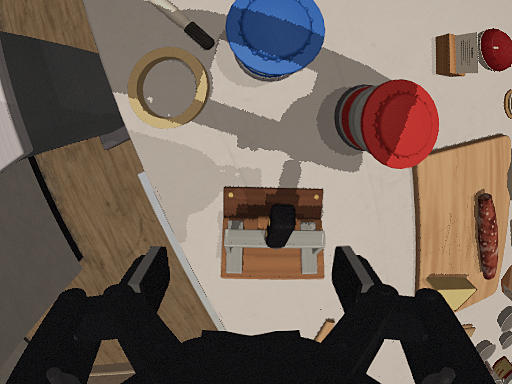

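Run:
```python
import cv2
a=cv2.imread("pics/w2.png")
cv2.imwrite("pics/w2c.png",cv2.resize(a[175:290,205:345],None,fx=5,fy=5,interpolation=2))
```

View pics/w2c.png

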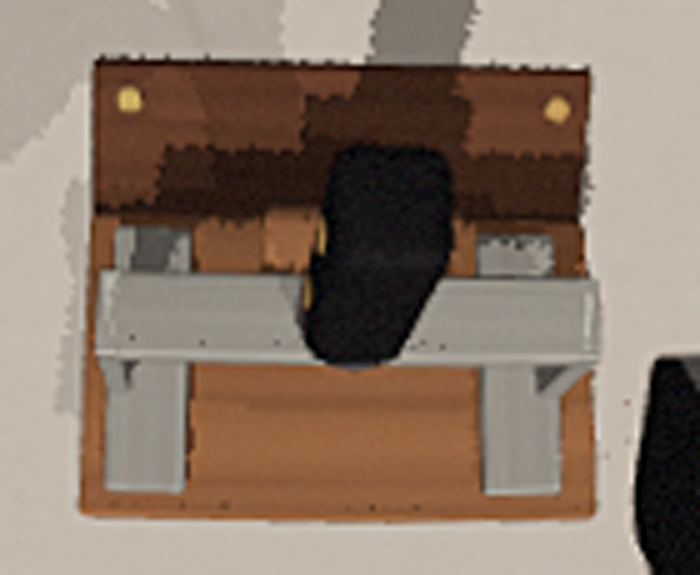

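```bash
cat > tmp.py <<'E'
from look import *
w=shot("wrist")
g=lambda x,y,z:atz(w,(205+x/5-.4,175+y/5-.4),z)
def d(n,a,b):
    v=b-a; print(n,a,b,"mid",(a+b)/2,"ang",np.degrees(np.arctan2(v[1],v[0])),"len",np.hypot(*v[:2]))
d("bar up",g(100,272,76),g(598,281,76))   # 
d("bar lo",g(98,355,72),g(598,358,72))
d("lip",g(80,515,65),g(595,518,65))
d("plate",g(95,60,5),g(590,68,5))
d("rail ends",g(145,492,62),g(522,492,62))
E
python3 tmp.py
```

```text
bar up [ 431.1 -354.5   76. ] [ 534.8 -395.9   76. ] mid [ 483.  -375.2   76. ] ang -21.78551793862032 len 111.58457240288016
bar lo [ 421.8 -375.3   72. ] [ 530.2 -417.4   72. ] mid [ 476.  -396.4   72. ] ang -21.236605528621478 len 116.23108862666378
lip [ 398.4 -418.8   65. ] [ 518.9 -466.6   65. ] mid [ 458.6 -442.7   65. ] ang -21.607876090796644 len 129.6007010872145
plate [ 434.9 -326.     5. ] [ 556.4 -373.     5. ] mid [ 495.7 -349.5    5. ] ang -21.122810715023096 len 130.18986624713853
rail ends [ 415.3 -419.5   62. ] [ 503.3 -453.5   62. ] mid [ 459.3 -436.5   62. ] ang -21.09704812032766 len 94.29066779273234
```

>>> {"fn": "carry_out", "kwargs": {
  "commands": [
    {"jaw":0.085,"translation":[0,0,0],"spin":0.0175},
    {"jaw":0.085,"translation":[-0.0213,0.014,0.012],"spin":0},
    {"jaw":0.085,"translation":[-0.0213,0.014,0.012],"spin":0},
    {"jaw":0.085,"translation":[0,0,0.03],"spin":0},
    {"jaw":0.085,"translation":[0,0,0.03],"spin":0},
    {"jaw":0.085,"translation":[0,0,0.03],"spin":0},
    {"jaw":0.085,"translation":[0,0,0.02],"spin":0},
    {"jaw":0.085,"translation":[0,0,0.01],"spin":0}
  ]
}}

```text
time: 8.15
tool_pos: [486.2, -357.6, 83.2]
tcp_rot: [-179.7, -0.1, 68.7]
ft_force: [-0.3, 0.8, -1.1]
finger_gap: 85.2
grip_force: 0.0
```

>>> {"fn": "carry_out", "kwargs": {
  "commands": [
    {"jaw":0.03,"translation":[0,0,0],"spin":0},
    {"jaw":0.02,"translation":[0,0,0],"spin":0},
    {"jaw":0.01,"translation":[0,0,0],"spin":0},
    {"jaw":0.01,"translation":[0,0,0],"spin":0},
    {"jaw":0.01,"translation":[0,0,0],"spin":0},
    {"jaw":0.01,"translation":[0,0,0],"spin":0},
    {"jaw":0.01,"translation":[0,0,0],"spin":0},
    {"jaw":0.01,"translation":[0,0,0],"spin":0}
  ],
  "squeeze": 40
}}

```text
time: 8.82
tool_pos: [489.0, -359.9, 89.2]
tcp_rot: [179.8, 0.1, 68.8]
ft_force: [-0.5, 0.9, 7.1]
finger_gap: 21.5
grip_force: 42.3
```

>>> {"fn": "carry_out", "kwargs": {
  "commands": [
    {"jaw":0.01,"translation":[-0.003,0,-0.003],"spin":0},
    {"jaw":0.01,"translation":[0.008,0,-0.0095],"spin":0},
    {"jaw":0.01,"translation":[0.009,0,-0.011],"spin":0},
    {"jaw":0.01,"translation":[0.009,0,-0.011],"spin":0},
    {"jaw":0.01,"translation":[0.009,0,-0.011],"spin":0},
    {"jaw":0.01,"translation":[0.01,0,-0.012],"spin":0},
    {"jaw":0.01,"translation":[0,0,-0.02],"spin":0},
    {"jaw":0.01,"translation":[0,0,0],"spin":0}
  ],
  "squeeze": 20
}}

```text
time: 9.48
tool_pos: [505.9, -320.1, 170.3]
tcp_rot: [179.6, 0.1, 68.9]
ft_force: [1.2, -0.3, 0.1]
finger_gap: 21.7
grip_force: 41.4
```

```bash
cat > lif.py <<'E'
from look import *
# fit lifter pose: handle lean th (towards tool +x), given grip at tool grasp point; params: th, s(height on handle gripped), dx
def lif(names=("top","side","wrist")):
    st=r.sense();T=st["tool_pos"];yaw=np.radians(st["tcp_rot"][2]);print("t",round(st["time"],2),T,st["tcp_rot"],st["finger_gap"],st["ft_force"])
    tx=np.array([np.cos(yaw),np.sin(yaw),0]);G=np.array(T)+[0,0,19];z=np.array([0,0,1.])
    O=[]
    for c in names:
        p=shot(c)
        for n,h in(("lifter",0),("lifter_rails",6),("lifter_grip",95)):
            l=r.landmark_of(p,n)
            if l and l[0]["score"]>.4:O.append((p,h,l[0]["xy"],n))
    def P(q,h):
        ax=np.sin(q[0])*tx+np.cos(q[0])*z; lx=np.cos(q[0])*tx-np.sin(q[0])*z
        return G+ax*(h-q[1])+lx*q[2]
    f=lambda q:np.concatenate([projw(p,P(q,h))-xy for p,h,xy,n in O]+[[(q[1]-88)/5,q[2]/4]])
    s=least_squares(f,[.4,88,0],loss="soft_l1");q=s.x
    print("lean",np.degrees(q[0]),"s,dx",q[1:],"origin",P(q,0),np.abs(f(q)[:-2]).reshape(-1,2).max(1)); return p
if __name__=="__main__": lif()
E
python3 - <<'E'
from lif import *
w=lif();cv2.imwrite("pics/w3.png",shot("side")["pixels"][150:330,190:390])
cv2.imwrite("pics/w3.png",cv2.resize(cv2.imread("pics/w3.png"),None,fx=3,fy=3))
E
```

```text
t 9.48 [ 505.9 -320.1  170.3] [179.6   0.1  68.9] 21.73172966104888 [ 1.2 -0.3  0.1]
lean 37.61063972537848 s,dx [93.5  0.9] origin [ 485.5 -372.7  114.7] [2.7 6.1 1.  1.8 1.4 4.7 4.6]
```

View pics/w3.png

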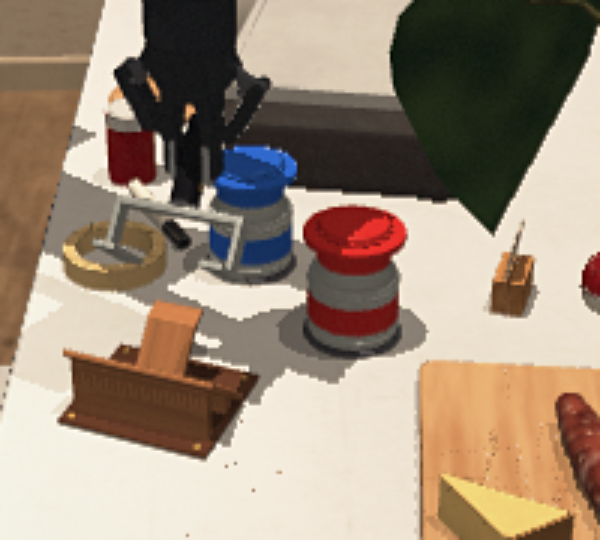

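>>> {"fn": "carry_out", "kwargs": {
  "commands": [
    {"jaw":0.012,"translation":[-0.024,0,0],"spin":0},
    {"jaw":0.012,"translation":[-0.024,0,0],"spin":0},
    {"jaw":0.012,"translation":[-0.024,0,0],"spin":0},
    {"jaw":0.012,"translation":[-0.0216,0,0],"spin":0},
    {"jaw":0.012,"translation":[0,0,0.01],"spin":0},
    {"jaw":0.012,"translation":[0,0,0.01],"spin":0},
    {"jaw":0.012,"translation":[0,0,0.0],"spin":0},
    {"jaw":0.012,"translation":[0,0,0],"spin":0}
  ],
  "squeeze": 25
}}

```text
time: 10.8
tool_pos: [468.9, -405.6, 143.1]
tcp_rot: [-179.8, -0.1, 68.8]
ft_force: [0.4, -0.8, -1.2]
finger_gap: 21.5
grip_force: 41.3
```

Run:
```python
from lif import *
w=lif();w=shot("wrist")["pixels"];s=shot("side")["pixels"]
print(r.sense()["grip_force"])
im=np.hstack([cv2.resize(w[130:330,170:370],(400,400)),cv2.resize(s[190:290,190:290],(400,400),interpolation=2)])
cv2.imwrite("pics/w4.png",im)
```

```text
t 10.8 [ 468.9 -405.6  143.1] [-179.8   -0.1   68.8] 21.514794014355513 [ 0.4 -0.8 -1.2]
lean 40.81584467988749 s,dx [85.7 -0.7] origin [ 448.5 -458.4   97.7] [2.4 4.5 3.1 0.7 1.2 2.6]
41.25686287879944
```

View pics/w4.png

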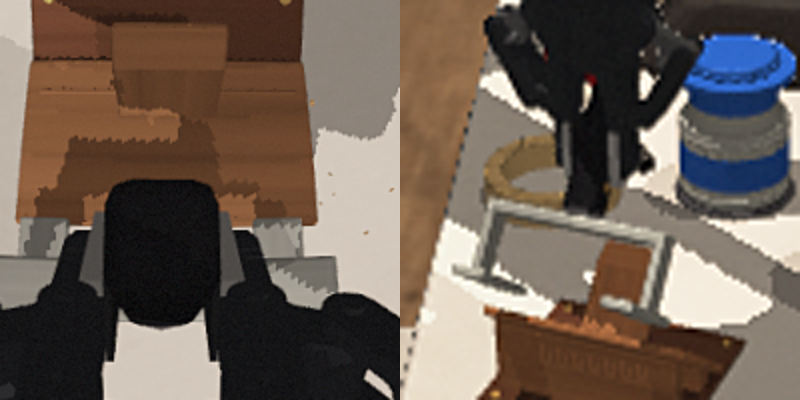

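Run:
```python
from look import *
w=shot("wrist")
u=np.array([-.363,-.932])
for n,x,y,z in(("railL",45,219,79),("railR",278,220,79),("lipL",18,220,63),("lipR",315,225,63)):
    p=atz(w,(170+x/2,130+y/2),z);print(n,p,p[:2]@u,p[:2]@[.932,-.363])
G=r.sense()["tool_pos"];print(G,np.array(G)[:2]@u,np.array(G)[:2]@[.932,-.363])
```

```text
railL [ 417.3 -416.3   79. ] 236.54875714708723 540.075303375194
railR [ 503.2 -450.2   79. ] 236.94791288384272 632.3954745055759
lipL [ 399.7 -418.9   63. ] 245.30471416050597 524.5945703709178
lipR [ 518.2 -467.7   63. ] 247.8028676455256 652.7201451885899
[ 469.3 -407.3  144.8] 209.20138920617728 585.2435512930851
```

>>> {"fn": "carry_out", "kwargs": {
  "commands": [
    {"jaw":0.012,"translation":[0,0,0.003],"spin":0},
    {"jaw":0.012,"translation":[0,0,0.003],"spin":0},
    {"jaw":0.012,"translation":[0,0,0.003],"spin":0},
    {"jaw":0.012,"translation":[0,0,0],"spin":0},
    {"jaw":0.012,"translation":[0,0,0],"spin":0},
    {"jaw":0.012,"translation":[0,0,0],"spin":0},
    {"jaw":0.012,"translation":[0,0,0],"spin":0},
    {"jaw":0.012,"translation":[0,0,0],"spin":0}
  ]
}}

```text
time: 12.22
tool_pos: [469.5, -407.3, 136.0]
tcp_rot: [180.0, 0.0, 68.8]
ft_force: [0.4, -0.2, -2.4]
finger_gap: 21.6
grip_force: 41.3
```

>>> {"fn": "carry_out", "kwargs": {
  "commands": [
    {"jaw":0.012,"translation":[0,0,0.002],"spin":0},
    {"jaw":0.012,"translation":[0,0,0.001],"spin":0},
    {"jaw":0.012,"translation":[0,0,0],"spin":0},
    {"jaw":0.012,"translation":[0,0,0],"spin":0},
    {"jaw":0.012,"translation":[0,0,0],"spin":0},
    {"jaw":0.012,"translation":[0,0,0],"spin":0},
    {"jaw":0.012,"translation":[0,0,0],"spin":0},
    {"jaw":0.012,"translation":[0,0,0],"spin":0}
  ]
}}

```text
time: 12.88
tool_pos: [469.4, -407.2, 132.9]
tcp_rot: [180.0, 0.0, 68.8]
ft_force: [-0.0, 0.6, -2.1]
finger_gap: 21.4
grip_force: 41.3
```

>>> {"fn": "carry_out", "kwargs": {
  "commands": [
    {"jaw":0.012,"translation":[0,0,0.002],"spin":0},
    {"jaw":0.012,"translation":[0,0,0.002],"spin":0},
    {"jaw":0.012,"translation":[0,0,0.002],"spin":0},
    {"jaw":0.012,"translation":[0,0,0.002],"spin":0},
    {"jaw":0.012,"translation":[0,0,0],"spin":0},
    {"jaw":0.012,"translation":[0,0,0],"spin":0},
    {"jaw":0.012,"translation":[0,0,0],"spin":0},
    {"jaw":0.012,"translation":[0,0,0],"spin":0}
  ]
}}

```text
time: 13.55
tool_pos: [470.9, -407.0, 130.7]
tcp_rot: [179.8, 0.0, 68.8]
ft_force: [-9.3, 15.8, 34.2]
finger_gap: 21.7
grip_force: 46.2
```

>>> {"fn": "carry_out", "kwargs": {
  "commands": [
    {"jaw":0.012,"translation":[-0.004,0,-0.005],"spin":0},
    {"jaw":0.012,"translation":[-0.005,0,-0.002],"spin":0},
    {"jaw":0.012,"translation":[-0.005,0,-0.002],"spin":0},
    {"jaw":0.012,"translation":[-0.005,0,-0.0015],"spin":0},
    {"jaw":0.012,"translation":[-0.005,0,-0.001],"spin":0},
    {"jaw":0.012,"translation":[0,0,0],"spin":0},
    {"jaw":0.012,"translation":[0,0,0],"spin":0},
    {"jaw":0.012,"translation":[0,0,0],"spin":0}
  ]
}}

```text
time: 14.22
tool_pos: [461.4, -429.5, 137.2]
tcp_rot: [179.9, 0.0, 68.8]
ft_force: [1.7, 2.8, 4.4]
finger_gap: 21.3
grip_force: 42.6
```

Run:
```python
from lif import *
w=lif();w=shot("wrist")["pixels"];s=shot("side")["pixels"]
im=np.hstack([cv2.resize(w[130:330,170:370],(400,400)),cv2.resize(s[190:290,190:290],(400,400),interpolation=2)])
cv2.imwrite("pics/w5.png",im)
```

```text
t 14.22 [ 461.4 -429.5  137.2] [179.9   0.   68.8] 21.293686359855577 [1.7 2.8 4.4]
lean 25.674235193813942 s,dx [87.  -0.1] origin [ 447.7 -464.7   77.8] [0.6 1.9 0.1 0.2]
```

View pics/w5.png

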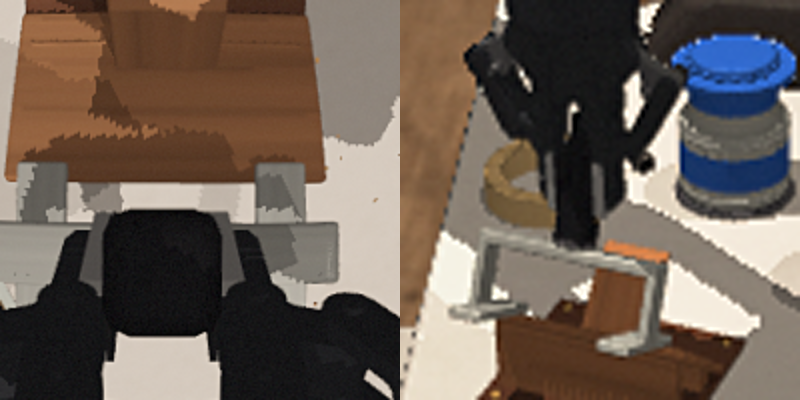

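>>> {"fn": "carry_out", "kwargs": {
  "commands": [
    {"jaw":0.012,"translation":[-0.006,0,-0.0005],"spin":0},
    {"jaw":0.012,"translation":[-0.006,0,0],"spin":0},
    {"jaw":0.012,"translation":[-0.006,0,0],"spin":0},
    {"jaw":0.012,"translation":[-0.006,0,0.0005],"spin":0},
    {"jaw":0.012,"translation":[-0.006,0,0.001],"spin":0},
    {"jaw":0.012,"translation":[-0.006,0,0.0015],"spin":0},
    {"jaw":0.012,"translation":[0,0,0],"spin":0},
    {"jaw":0.012,"translation":[0,0,0],"spin":0}
  ]
}}

```text
time: 15.58
tool_pos: [447.5, -464.5, 134.1]
tcp_rot: [179.9, 0.1, 68.7]
ft_force: [1.8, 0.1, 4.4]
finger_gap: 21.4
grip_force: 43.5
```

```bash
python3 lif.py
```

```text
t 15.58 [ 447.5 -464.5  134.1] [179.9   0.1  68.7] 21.37474659716272 [1.8 0.1 4.4]
lean 6.876755893115721 s,dx [86.7  6.7] origin [ 446.1 -468.    66.2] [63.6  1.9  0.7  1.3  2.3  1.6  3.1]
```

>>> {"fn": "carry_out", "kwargs": {
  "commands": [
    {"jaw":0.012,"translation":[0,0,-0.006],"spin":0},
    {"jaw":0.012,"translation":[-0.02,0,0],"spin":0},
    {"jaw":0.012,"translation":[-0.02,0,0],"spin":0},
    {"jaw":0.012,"translation":[0,0,0.02],"spin":0},
    {"jaw":0.012,"translation":[0,0,0.02],"spin":0},
    {"jaw":0.012,"translation":[0,0,0.014],"spin":0},
    {"jaw":0.012,"translation":[0,0,0.004],"spin":0},
    {"jaw":0.012,"translation":[0,0,0],"spin":0}
  ]
}}

```text
time: 16.85
tool_pos: [431.9, -498.3, 78.9]
tcp_rot: [-179.7, -0.2, 68.8]
ft_force: [-0.4, -0.6, -1.8]
finger_gap: 21.1
grip_force: 42.6
```

>>> {"fn": "carry_out", "kwargs": {
  "commands": [
    {"jaw":0.012,"translation":[0,0,0.003],"spin":0},
    {"jaw":0.012,"translation":[0,0,0.003],"spin":0},
    {"jaw":0.012,"translation":[0,0,0.002],"spin":0},
    {"jaw":0.012,"translation":[0,0,0.002],"spin":0},
    {"jaw":0.012,"translation":[0,0,0],"spin":0},
    {"jaw":0.012,"translation":[0,0,0],"spin":0},
    {"jaw":0.012,"translation":[0,0,0],"spin":0},
    {"jaw":0.012,"translation":[0,0,0],"spin":0}
  ]
}}

```text
time: 17.52
tool_pos: [433.4, -500.7, 72.3]
tcp_rot: [180.0, 0.0, 68.8]
ft_force: [0.2, 0.6, -0.4]
finger_gap: 21.2
grip_force: 42.8
```

>>> {"fn": "carry_out", "kwargs": {
  "commands": [
    {"jaw":0.012,"translation":[0,0,0.002],"spin":0},
    {"jaw":0.012,"translation":[0,0,0.002],"spin":0},
    {"jaw":0.012,"translation":[0,0,0.002],"spin":0},
    {"jaw":0.012,"translation":[0,0,0],"spin":0},
    {"jaw":0.012,"translation":[0,0,0],"spin":0},
    {"jaw":0.012,"translation":[0,0,0],"spin":0},
    {"jaw":0.012,"translation":[0,0,0],"spin":0},
    {"jaw":0.012,"translation":[0,0,0],"spin":0}
  ]
}}

```text
time: 18.18
tool_pos: [432.9, -503.7, 70.7]
tcp_rot: [179.8, 0.3, 68.7]
ft_force: [-10.6, 0.5, 23.0]
finger_gap: 21.6
grip_force: 46.0
```

>>> {"fn": "carry_out", "kwargs": {
  "commands": [
    {"jaw":0.04,"translation":[0,0,-0.004],"spin":0},
    {"jaw":0.04,"translation":[0,0,0],"spin":0},
    {"jaw":0.04,"translation":[0,0,0],"spin":0},
    {"jaw":0.04,"translation":[0,0,0],"spin":0},
    {"jaw":0.01,"translation":[0,0,0],"spin":0},
    {"jaw":0.01,"translation":[0,0,0],"spin":0},
    {"jaw":0.01,"translation":[0,0,0],"spin":0},
    {"jaw":0.01,"translation":[0,0,0],"spin":0}
  ],
  "squeeze": 80
}}

```text
time: 18.85
tool_pos: [433.0, -500.1, 69.3]
tcp_rot: [-180.0, -0.0, 68.8]
ft_force: [-0.3, 0.3, -0.4]
finger_gap: 21.1
grip_force: 78.0
```

Run:
```python
from lif import *
lif()
for p in (shot("top"),shot("side"),shot("wrist")):
    for n in("lifter","lifter_rails","lifter_grip"):
        l=r.landmark_of(p,n)
        if l: print(n,l[0]["score"],atz(p,l[0]["xy"],{"lifter":0,"lifter_rails":6,"lifter_grip":95}[n]))
```

```text
t 18.85 [ 433.  -500.1   69.3] [-180.    -0.    68.8] 21.055371026911377 [-0.3  0.3 -0.4]
lean 1.0278195607827498 s,dx [88.2 -4.8] origin [ 430.7 -506.1    0.2] [71.   2.1  1.   0.5  1.4  1.   1.7]
lifter_rails 0.69 [453.2 202.9   6. ]
lifter_grip 0.37 [ 427.  -500.9   95. ]
lifter 0.96 [ 440.7 -508.1    0. ]
lifter_rails 0.56 [ 428.8 -506.2    6. ]
lifter_grip 0.83 [ 430.8 -512.6   95. ]
lifter 0.86 [ 431.4 -506.1    0. ]
lifter_grip 0.56 [ 432.  -504.8   95. ]
```

>>> {"fn": "carry_out", "kwargs": {
  "commands": [
    {"jaw":0.01,"translation":[0,0,-0.02],"spin":0},
    {"jaw":0.01,"translation":[0,0,-0.033],"spin":0},
    {"jaw":0.01,"translation":[0,0,-0.033],"spin":0},
    {"jaw":0.01,"translation":[0.02,0.014,0],"spin":0},
    {"jaw":0.01,"translation":[0.03,0.021,0],"spin":0},
    {"jaw":0.01,"translation":[0.03,0.021,0],"spin":0},
    {"jaw":0.01,"translation":[0.03,0.021,0],"spin":0},
    {"jaw":0.01,"translation":[0.03,0.021,0],"spin":0}
  ]
}}

```text
time: 20.72
tool_pos: [576.3, -404.5, 156.0]
tcp_rot: [180.0, 0.0, 68.7]
ft_force: [0.2, -0.7, -1.5]
finger_gap: 21.3
grip_force: 78.4
```

>>> {"fn": "carry_out", "kwargs": {
  "commands": [
    {"jaw":0.01,"translation":[0.02,0.015,0],"spin":0},
    {"jaw":0.01,"translation":[0.01,0.008,0],"spin":0},
    {"jaw":0.01,"translation":[0,0,0],"spin":0},
    {"jaw":0.01,"translation":[0,0,0],"spin":0},
    {"jaw":0.01,"translation":[0,0,0],"spin":0},
    {"jaw":0.01,"translation":[0,0,0],"spin":0},
    {"jaw":0.01,"translation":[0,0,0],"spin":0},
    {"jaw":0.01,"translation":[0,0,0],"spin":0}
  ]
}}

```text
time: 21.38
tool_pos: [606.6, -386.7, 155.9]
tcp_rot: [180.0, 0.0, 68.7]
ft_force: [0.1, -0.2, -1.7]
finger_gap: 20.9
grip_force: 78.4
```

Run:
```python
from lif import *
lif()
t,w,s=shot("top"),shot("wrist"),shot("side")
for p in(w,t):
    h=cv2.cvtColor(p["pixels"],cv2.COLOR_BGR2HSV).astype(int)
    red=((h[...,0]<6)|(h[...,0]>174))&(h[...,1]>150)&(h[...,2]>70)
    n,l,st,ce=cv2.connectedComponentsWithStats(red.astype(np.uint8))
    for i in range(1,n):
        if st[i,4]>300:print(st[i],circ(p,l==i,106))
o=[]
for p in(w,t,s):
    l=r.landmark_of(p,"red_rim"); 
    if l: print(l[0]["score"],atz(p,l[0]["xy"],98)); o.append((p,l[0]["xy"]))
    for n in("lifter","lifter_rails"):
        l=r.landmark_of(p,n)
        if l: print(n,l[0]["score"],atz(p,l[0]["xy"],(84 if n=="lifter" else 90)))
```

```text
t 21.38 [ 606.6 -386.7  155.9] [180.    0.   68.7] 20.87430933103147 [ 0.1 -0.2 -1.7]
lean -0.22124420095436212 s,dx [92.3 -5.5] origin [ 604.8 -391.5   82.7] [ 1.4  1.7 10.8  0.3  0.6  0.5]
[429   0  45  18 542] (array([ 811.6, -287.6]), (14, 49), 98)
[  181    17   137   134 14371] (array([ 639.9, -302. ]), (88, 88), 383)
[ 437  195   31   98 1076] (array([ 763.5, -481.8]), (25, 101), 534)
[312 131  26  27 459] (array([ 644.4, -293.5]), (64, 92), 66)
0.96 [ 641.4 -301.4   98. ]
lifter 0.73 [ 606.6 -391.7   84. ]
lifter_rails 0.4 [ 518.7 -385.9   90. ]
0.81 [ 646.8 -304.2   98. ]
0.82 [ 646.3 -310.1   98. ]
lifter 0.92 [ 600.7 -390.1   84. ]
lifter_rails 0.58 [ 610.6 -380.4   90. ]
```

>>> {"fn": "carry_out", "kwargs": {
  "commands": [
    {"jaw":0.01,"translation":[0,0,0.003],"spin":0},
    {"jaw":0.01,"translation":[0.014,0,0],"spin":0},
    {"jaw":0.01,"translation":[0.014,0,0],"spin":0},
    {"jaw":0.01,"translation":[0.014,0,0],"spin":0},
    {"jaw":0.01,"translation":[0.014,0,0],"spin":0},
    {"jaw":0.01,"translation":[0,0,0],"spin":0},
    {"jaw":0.01,"translation":[0,0,0],"spin":0},
    {"jaw":0.01,"translation":[0,0,0],"spin":0}
  ]
}}

```text
time: 23.25
tool_pos: [628.0, -333.2, 153.0]
tcp_rot: [180.0, 0.0, 68.8]
ft_force: [-0.8, -0.8, -1.9]
finger_gap: 21.2
grip_force: 78.4
```

>>> {"fn": "carry_out", "kwargs": {
  "commands": [
    {"jaw":0.01,"translation":[0.01,0,0],"spin":0},
    {"jaw":0.01,"translation":[0.01,0,0],"spin":0},
    {"jaw":0.01,"translation":[0.01,0,0],"spin":0},
    {"jaw":0.01,"translation":[0.01,0,0],"spin":0},
    {"jaw":0.01,"translation":[0,0,0],"spin":0},
    {"jaw":0.01,"translation":[0,0,0],"spin":0},
    {"jaw":0.01,"translation":[0,0,0],"spin":0},
    {"jaw":0.01,"translation":[0,0,0],"spin":0}
  ]
}}

```text
time: 23.92
tool_pos: [642.1, -296.7, 152.8]
tcp_rot: [180.0, 0.0, 68.8]
ft_force: [-0.4, 0.9, -1.8]
finger_gap: 21.0
grip_force: 78.4
```

Run:
```python
from lif import *
lif()
w=shot("wrist");p=w
h=cv2.cvtColor(p["pixels"],cv2.COLOR_BGR2HSV).astype(int)
red=((h[...,0]<6)|(h[...,0]>174))&(h[...,1]>150)&(h[...,2]>70)
n,l,st,ce=cv2.connectedComponentsWithStats(red.astype(np.uint8))
for i in range(1,n):
    if st[i,4]>300:print(st[i],circ(p,l==i,106))
for p in(w,shot("side"),shot("top")):
  for n,z in(("lifter",83.6),("lifter_rails",89.6),("red_rim",98)):
    l=r.landmark_of(p,n)
    if l: print(n,l[0]["score"],atz(p,l[0]["xy"],z))
```

```text
t 23.92 [ 642.1 -296.7  152.8] [180.    0.   68.8] 20.973545635730222 [-0.4  0.9 -1.8]
lean -0.19502895442982882 s,dx [88.9 -3.9] origin [ 640.8 -300.    82.9] [35.3  2.6  1.2  2.1  1.4  0.5  3.2]
[ 427   41   54   61 2463] (array([ 824.3, -247.1]), (45, 54), 164)
[ 187  149  126   73 6405] (array([ 648.3, -280.5]), (51, 89), 444)
[419 273  25  52 538] (array([ 769.2, -441.3]), (23, 63), 287)
lifter 0.61 [ 636.7 -306.5   83.6]
red_rim 0.72 [ 638.4 -303.6   98. ]
lifter 0.88 [ 645.5 -297.    83.6]
lifter_rails 0.68 [ 641.8 -295.8   89.6]
red_rim 0.62 [ 646. -307.   98.]
red_rim 0.5 [ 640.  -291.7   98. ]
```

>>> {"fn": "carry_out", "kwargs": {
  "commands": [
    {"jaw":0.005,"translation":[0,0,-0.003],"spin":0},
    {"jaw":0.005,"translation":[0,0,-0.003],"spin":0},
    {"jaw":0.005,"translation":[0,0,-0.002],"spin":0},
    {"jaw":0.005,"translation":[0,0,-0.002],"spin":0},
    {"jaw":0.005,"translation":[0,0,-0.002],"spin":0},
    {"jaw":0.005,"translation":[0,0,-0.002],"spin":0},
    {"jaw":0.005,"translation":[0,0,-0.002],"spin":0},
    {"jaw":0.005,"translation":[0,0,-0.002],"spin":0}
  ],
  "squeeze": 115
}}

```text
time: 25.78
tool_pos: [642.0, -296.2, 170.7]
tcp_rot: [-180.0, -0.0, 68.8]
ft_force: [0.1, 0.0, -5.5]
finger_gap: 20.9
grip_force: 112.3
```

>>> {"fn": "carry_out", "kwargs": {
  "commands": [
    {"jaw":0.005,"translation":[0,0,-0.003],"spin":0},
    {"jaw":0.005,"translation":[0,0,-0.003],"spin":0},
    {"jaw":0.005,"translation":[0,0,-0.004],"spin":0},
    {"jaw":0.005,"translation":[0,0,-0.005],"spin":0},
    {"jaw":0.005,"translation":[0,0,-0.006],"spin":0},
    {"jaw":0.005,"translation":[0,0,-0.006],"spin":0},
    {"jaw":0.005,"translation":[0,0,-0.006],"spin":0},
    {"jaw":0.005,"translation":[0,0,-0.006],"spin":0}
  ]
}}

```text
time: 26.45
tool_pos: [642.4, -296.3, 210.8]
tcp_rot: [180.0, 0.0, 68.8]
ft_force: [0.3, 0.2, -3.7]
finger_gap: 20.9
grip_force: 112.7
```

>>> {"fn": "carry_out", "kwargs": {
  "commands": [
    {"jaw":0.005,"translation":[0,0,-0.018],"spin":0},
    {"jaw":0.005,"translation":[0,0,-0.018],"spin":0},
    {"jaw":0.005,"translation":[0.004,-0.007,-0.008],"spin":0},
    {"jaw":0.005,"translation":[0.0075,-0.014,0],"spin":0},
    {"jaw":0.005,"translation":[0.011,-0.021,0],"spin":0},
    {"jaw":0.005,"translation":[0.013,-0.0245,0],"spin":0},
    {"jaw":0.005,"translation":[0.013,-0.0245,0],"spin":0},
    {"jaw":0.005,"translation":[0.013,-0.0245,0],"spin":0}
  ]
}}

```text
time: 27.12
tool_pos: [555.6, -195.9, 253.6]
tcp_rot: [-180.0, -0.0, 68.8]
ft_force: [-0.0, 0.3, -3.6]
finger_gap: 20.6
grip_force: 112.7
```

>>> {"fn": "carry_out", "kwargs": {
  "commands": [
    {"jaw":0.005,"translation":[0.013,-0.0245,0],"spin":0},
    {"jaw":0.005,"translation":[0.013,-0.0245,0],"spin":0},
    {"jaw":0.005,"translation":[0.013,-0.0245,0],"spin":0},
    {"jaw":0.005,"translation":[0.013,-0.0245,0],"spin":0},
    {"jaw":0.005,"translation":[0.011,-0.021,0],"spin":0},
    {"jaw":0.005,"translation":[0.0075,-0.014,0],"spin":0},
    {"jaw":0.005,"translation":[0.004,-0.007,0],"spin":0},
    {"jaw":0.005,"translation":[0,0,0],"spin":0}
  ]
}}

```text
time: 27.78
tool_pos: [452.6, -75.8, 254.1]
tcp_rot: [179.9, -0.0, 68.9]
ft_force: [0.4, -0.2, -2.0]
finger_gap: 21.2
grip_force: 112.8
```

```bash
cat > lid.py <<'E'
from lif import *
lif()
st=r.sense();T=np.array(st["tool_pos"]);o=T[2]-69.3
for c in("wrist","side","top"):
  p=shot(c)
  for n,z in(("lifter",o),("red_rim",o+6),("red_lid",o-14)):
    l=r.landmark_of(p,n)
    if l: print(c,n,round(l[0]["score"],2),atz(p,l[0]["xy"],z)-[T[0],T[1],0])
E
python3 lid.py
```

```text
t 27.78 [452.6 -75.8 254.1] [179.9  -0.   68.9] 21.20547748872395 [ 0.4 -0.2 -2. ]
lean 2.255737277018981 s,dx [84.4 -3. ] origin [450.3 -81.7 188.9] [  1.8   1.8   3.7   2.    2.1   0.5 108.6   4.3]
wrist lifter 0.82 [ -0.5  -5.4 184.3]
wrist red_rim 0.76 [ -0.8  -5.9 190.3]
wrist red_lid 0.86 [ -1.1  -6.9 170.3]
side lifter 0.82 [  6.3   3.  184.3]
side red_rim 0.71 [  4.  -11.8 190.3]
side red_lid 0.94 [ -5.9 -15.3 170.3]
top lifter 0.57 [  1.   -2.3 184.3]
top red_rim 0.57 [ -0.   -0.5 190.3]
top red_lid 0.81 [  4.   -4.2 170.3]
```

>>> {"fn": "carry_out", "kwargs": {
  "commands": [
    {"jaw":0.005,"translation":[0.0074,-0.003,0],"spin":0},
    {"jaw":0.005,"translation":[0.0148,-0.006,0],"spin":0},
    {"jaw":0.005,"translation":[0.0222,-0.009,0],"spin":0},
    {"jaw":0.005,"translation":[0.0259,-0.0106,0],"spin":0},
    {"jaw":0.005,"translation":[0.0259,-0.0106,0],"spin":0},
    {"jaw":0.005,"translation":[0.0259,-0.0106,0],"spin":0},
    {"jaw":0.005,"translation":[0.0259,-0.0106,0],"spin":0},
    {"jaw":0.005,"translation":[0.0259,-0.0106,0],"spin":0}
  ]
}}

```text
time: 29.65
tool_pos: [449.7, 112.7, 253.9]
tcp_rot: [180.0, -0.0, 68.8]
ft_force: [0.3, 0.9, -2.3]
finger_gap: 20.7
grip_force: 112.7
```

>>> {"fn": "carry_out", "kwargs": {
  "commands": [
    {"jaw":0.005,"translation":[0.0259,-0.0106,0],"spin":0},
    {"jaw":0.005,"translation":[0.0222,-0.009,0],"spin":0},
    {"jaw":0.005,"translation":[0.0222,-0.009,0],"spin":0},
    {"jaw":0.005,"translation":[0.0148,-0.006,0],"spin":0},
    {"jaw":0.005,"translation":[0.0074,-0.003,0],"spin":0},
    {"jaw":0.005,"translation":[0,0,0.01],"spin":0},
    {"jaw":0.005,"translation":[0,0,0.015],"spin":0},
    {"jaw":0.005,"translation":[0,0,0],"spin":0}
  ]
}}

```text
time: 30.32
tool_pos: [446.9, 209.5, 225.1]
tcp_rot: [-179.8, 0.2, 68.8]
ft_force: [-1.4, -0.0, -4.0]
finger_gap: 20.3
grip_force: 112.6
```

```bash
python3 lid.py
python3 - <<'E'
from see import *
w=shot("wrist");t=shot("top")
for p in(w,t):
  for n,z in(("mat_top",8),("cork_mat",0)):
    l=r.landmark_of(p,n)
    if l: print(n,l[0]["score"],atz(p,l[0]["xy"],z))
E
```

```text
t 30.32 [446.9 209.5 225.1] [-179.8    0.2   68.8] 20.345519611749122 [-1.4 -0.  -4. ]
lean -0.5985895755887666 s,dx [84.7 -4.4] origin [445.7 206.2 159.3] [2.9 0.9 2.  3.7 0.3 5.1 4.2 1.4]
wrist lifter 0.8 [  0.4  -4.4 159.7]
wrist red_rim 0.77 [ -2.1  -5.  165.7]
wrist red_lid 0.61 [ -1.1  -5.9 145.7]
side lifter 0.75 [ -7.3 -23.7 159.7]
side red_rim 0.67 [  1.2 -16.  165.7]
top lifter 0.52 [  4.2  -1.4 159.7]
top red_rim 0.95 [  6.1  -4.7 165.7]
top red_lid 0.78 [  7.2  -5.9 145.7]
mat_top 0.56 [451.5 211.8   8. ]
cork_mat 0.94 [444.7 205.3   0. ]
mat_top 0.69 [456.8 206.6   8. ]
cork_mat 0.87 [454.2 213.5   0. ]
```

>>> {"fn": "carry_out", "kwargs": {
  "commands": [
    {"jaw":0.005,"translation":[0,0,0.015],"spin":0},
    {"jaw":0.005,"translation":[0,0,0.022],"spin":0},
    {"jaw":0.005,"translation":[0,0,0.025],"spin":0},
    {"jaw":0.005,"translation":[0,0,0.025],"spin":0},
    {"jaw":0.005,"translation":[0,0,0.018],"spin":0},
    {"jaw":0.005,"translation":[0,0,0.012],"spin":0},
    {"jaw":0.005,"translation":[0,0,0.006],"spin":0},
    {"jaw":0.005,"translation":[0,0,0],"spin":0}
  ]
}}

```text
time: 32.48
tool_pos: [447.8, 210.4, 104.6]
tcp_rot: [-179.9, 0.1, 68.8]
ft_force: [-0.3, 0.4, -3.6]
finger_gap: 20.9
grip_force: 112.7
```

>>> {"fn": "carry_out", "kwargs": {
  "commands": [
    {"jaw":0.005,"translation":[0,0,0.0],"spin":0},
    {"jaw":0.005,"translation":[0,0,0.002],"spin":0},
    {"jaw":0.005,"translation":[0,0,0.002],"spin":0},
    {"jaw":0.005,"translation":[0,0,0.002],"spin":0},
    {"jaw":0.005,"translation":[0,0,0.002],"spin":0},
    {"jaw":0.005,"translation":[0,0,0.002],"spin":0},
    {"jaw":0.005,"translation":[0,0,0],"spin":0},
    {"jaw":0.005,"translation":[0,0,0],"spin":0}
  ]
}}

```text
time: 33.15
tool_pos: [448.4, 210.6, 95.6]
tcp_rot: [-180.0, 0.0, 68.8]
ft_force: [0.3, -0.5, -2.8]
finger_gap: 20.8
grip_force: 112.7
```

>>> {"fn": "carry_out", "kwargs": {
  "commands": [
    {"jaw":0.005,"translation":[0,0,0.0015],"spin":0},
    {"jaw":0.005,"translation":[0,0,0.0015],"spin":0},
    {"jaw":0.005,"translation":[0,0,0.0015],"spin":0},
    {"jaw":0.005,"translation":[0,0,0.0015],"spin":0},
    {"jaw":0.005,"translation":[0,0,0.0015],"spin":0},
    {"jaw":0.005,"translation":[0,0,0.0015],"spin":0},
    {"jaw":0.005,"translation":[0,0,0.0015],"spin":0},
    {"jaw":0.005,"translation":[0,0,0.0015],"spin":0}
  ]
}}

```text
time: 33.82
tool_pos: [448.6, 210.7, 83.7]
tcp_rot: [180.0, -0.0, 68.8]
ft_force: [0.8, 0.3, -1.6]
finger_gap: 20.6
grip_force: 112.7
```

```bash
python3 lid.py
```

```text
t 33.82 [448.6 210.7  83.7] [180.   -0.   68.8] 20.615031313190254 [ 0.8  0.3 -1.6]
lean 0.43602500385203874 s,dx [86.4 -4. ] origin [446.9 206.4  16.4] [1.4 3.8 2.9 1.1 2.3 1.3]
wrist lifter 0.84 [-2.7 -7.7 14.6]
wrist red_rim 0.71 [-2.6 -9.9 20.6]
wrist red_lid 0.98 [-3.1 -8.8  0.6]
side lifter 0.91 [-3.8  6.5 14.6]
side red_rim 0.48 [-2.6  9.2 20.6]
side red_lid 0.65 [-2.7 -9.7  0.6]
top lifter 0.58 [ 9.5  0.5 14.6]
top red_rim 0.56 [ 3.2  8.3 20.6]
top red_lid 0.78 [-4.4 -1.1  0.6]
```

>>> {"fn": "carry_out", "kwargs": {
  "commands": [
    {"jaw":0.005,"translation":[-0.006,0,0],"spin":0},
    {"jaw":0.005,"translation":[-0.01,0,0],"spin":0},
    {"jaw":0.005,"translation":[-0.014,0,0],"spin":0},
    {"jaw":0.005,"translation":[-0.014,0,0],"spin":0},
    {"jaw":0.005,"translation":[-0.014,0,0],"spin":0},
    {"jaw":0.005,"translation":[-0.014,0,0],"spin":0},
    {"jaw":0.005,"translation":[-0.014,0,0],"spin":0},
    {"jaw":0.005,"translation":[-0.006,0,0],"spin":0}
  ]
}}

```text
time: 35.68
tool_pos: [414.2, 123.1, 83.5]
tcp_rot: [-180.0, 0.1, 68.7]
ft_force: [-0.5, 0.3, -2.2]
finger_gap: 20.9
grip_force: 112.7
```

Run:
```python
from lif import *
lif()
p=shot("wrist")
for n,z in(("red_rim",28),("red_lid",8),("mat_top",8)):
    l=r.landmark_of(p,n)
    if l: print(n,l[0]["score"],atz(p,l[0]["xy"],z))
m=r.regions_of(p,"red_lid")
if m: print(circ(p,m[0]["pixels"],34))
```

```text
t 35.68 [414.2 123.1  83.5] [-180.     0.1   68.7] 20.892072711379704 [-0.5  0.3 -2.2]
lean 0.09120366609387362 s,dx [93.4 -4.9] origin [412.3 118.4   9.1] [  3.1  97.  130.6   1.5  75.    4.4   1.9   3.1]
red_rim 0.96 [447.  203.6  28. ]
red_lid 0.98 [448.1 206.2   8. ]
(array([446.4, 205.2]), (89, 90), 389)
```

>>> {"fn": "carry_out", "kwargs": {
  "commands": [
    {"jaw":0.005,"translation":[0,0,-0.02],"spin":0},
    {"jaw":0.005,"translation":[0,0,-0.04],"spin":0},
    {"jaw":0.005,"translation":[0,0,-0.04],"spin":0},
    {"jaw":0.005,"translation":[0,0,-0.032],"spin":0},
    {"jaw":0.005,"translation":[-0.032,0.0164,0],"spin":0},
    {"jaw":0.005,"translation":[-0.032,0.0164,0],"spin":0},
    {"jaw":0.005,"translation":[-0.032,0.0164,0],"spin":0},
    {"jaw":0.005,"translation":[-0.032,0.0164,0],"spin":0}
  ]
}}

```text
time: 37.2
tool_pos: [430.1, -19.5, 216.3]
tcp_rot: [179.9, -0.0, 68.8]
ft_force: [0.7, 0.3, -1.4]
finger_gap: 20.8
grip_force: 113.2
```

>>> {"fn": "carry_out", "kwargs": {
  "commands": [
    {"jaw":0.005,"translation":[-0.032,0.0164,0],"spin":0},
    {"jaw":0.005,"translation":[-0.032,0.0164,0],"spin":0},
    {"jaw":0.005,"translation":[-0.032,0.0164,0],"spin":0},
    {"jaw":0.005,"translation":[-0.032,0.0164,0],"spin":0},
    {"jaw":0.005,"translation":[-0.032,0.0164,0],"spin":0},
    {"jaw":0.005,"translation":[-0.032,0.0164,0],"spin":0},
    {"jaw":0.005,"translation":[-0.032,0.0164,0],"spin":0},
    {"jaw":0.005,"translation":[-0.032,0.0164,0],"spin":0}
  ]
}}

```text
time: 37.87
tool_pos: [459.4, -306.2, 215.7]
tcp_rot: [180.0, -0.0, 68.8]
ft_force: [0.9, -0.1, -1.5]
finger_gap: 20.8
grip_force: 113.2
```

>>> {"fn": "carry_out", "kwargs": {
  "commands": [
    {"jaw":0.005,"translation":[-0.03,0.0164,0],"spin":0},
    {"jaw":0.005,"translation":[-0.025,0.013,0],"spin":0},
    {"jaw":0.005,"translation":[-0.015,0.01,0],"spin":0},
    {"jaw":0.005,"translation":[-0.005,0,0.02],"spin":0},
    {"jaw":0.005,"translation":[0,0,0.02],"spin":0},
    {"jaw":0.005,"translation":[0,0,0.012],"spin":0},
    {"jaw":0.005,"translation":[0,0,0],"spin":0},
    {"jaw":0.005,"translation":[0,0,0],"spin":0}
  ]
}}

```text
time: 38.53
tool_pos: [468.7, -387.7, 162.9]
tcp_rot: [-179.9, -0.1, 68.8]
ft_force: [0.4, 0.3, -1.5]
finger_gap: 20.8
grip_force: 113.1
```

```bash
cat > pr.py <<'E'
from lif import *
lif()
def pj(n=5):
    w=shot("wrist");s=r.sense();T=np.array(s["tool_pos"]);print(T,s["tcp_rot"][2],"proj",T[:2]@[-.363,-.932],"lat",T[:2]@[.932,-.363])
    for n,z in(("rest_seat",37),("lifter_rest",0)):
        l=r.landmark_of(w,n)
        if l: p=atz(w,l[0]["xy"],z);print(n,l[0]["score"],p,p[:2]@[-.363,-.932],p[:2]@[.932,-.363])
    return w
w=pj();cv2.imwrite("pics/x1.png",w["pixels"])
E
python3 pr.py
```

```text
t 38.53 [ 468.7 -387.7  162.9] [-179.9   -0.1   68.8] 20.835296591786104 [ 0.4  0.3 -1.5]
lean 0.39739062223635196 s,dx [87.2 -5.2] origin [ 466.6 -393.    94.7] [2.6 1.6 1.7 1.9 3.1 2.  1.8]
[ 469.2 -388.5  163.8] 68.77125840200736 proj 191.72855518164627 lat 578.3012134436128
rest_seat 0.64 [ 468.6 -414.4   37. ] 216.1449696442918 587.1558795611763
lifter_rest 0.88 [ 469.9 -416.6    0. ] 217.6782052370876 589.1645132497667
```

>>> {"fn": "carry_out", "kwargs": {
  "commands": [
    {"jaw":0.005,"translation":[-0.012,0.0045,0],"spin":0},
    {"jaw":0.005,"translation":[-0.012,0.0045,0],"spin":0},
    {"jaw":0.005,"translation":[0,0,0.012],"spin":0},
    {"jaw":0.005,"translation":[0,0,0.008],"spin":0},
    {"jaw":0.005,"translation":[0,0,0.004],"spin":0},
    {"jaw":0.012,"translation":[0,0,0],"spin":0},
    {"jaw":0.012,"translation":[0,0,0],"spin":0},
    {"jaw":0.012,"translation":[0,0,0],"spin":0}
  ],
  "squeeze": 20
}}

```text
time: 39.95
tool_pos: [469.1, -413.8, 139.9]
tcp_rot: [180.0, -0.0, 68.8]
ft_force: [0.2, 0.0, -1.5]
finger_gap: 20.6
grip_force: 113.1
```

>>> {"fn": "carry_out", "kwargs": {
  "commands": [
    {"jaw":0.012,"translation":[0,0,0.002],"spin":0},
    {"jaw":0.012,"translation":[0,0,0.002],"spin":0},
    {"jaw":0.012,"translation":[0,0,0.002],"spin":0},
    {"jaw":0.012,"translation":[0,0,0],"spin":0},
    {"jaw":0.012,"translation":[0,0,0],"spin":0},
    {"jaw":0.012,"translation":[0,0,0],"spin":0},
    {"jaw":0.012,"translation":[0,0,0],"spin":0},
    {"jaw":0.012,"translation":[0,0,0],"spin":0}
  ]
}}

```text
time: 40.62
tool_pos: [468.9, -414.2, 133.9]
tcp_rot: [180.0, 0.0, 68.8]
ft_force: [-0.7, 0.4, -1.9]
finger_gap: 20.8
grip_force: 113.1
```

>>> {"fn": "carry_out", "kwargs": {
  "commands": [
    {"jaw":0.0212,"translation":[0,0,0],"spin":0},
    {"jaw":0.0212,"translation":[0,0,0],"spin":0},
    {"jaw":0.0212,"translation":[0,0,0],"spin":0},
    {"jaw":0.0212,"translation":[0,0,0],"spin":0},
    {"jaw":0.0212,"translation":[0,0,0],"spin":0},
    {"jaw":0.0212,"translation":[0,0,0],"spin":0},
    {"jaw":0.0212,"translation":[0,0,0],"spin":0},
    {"jaw":0.0212,"translation":[0,0,0],"spin":0}
  ],
  "squeeze": 20
}}

```text
time: 41.28
tool_pos: [468.9, -414.1, 133.8]
tcp_rot: [-180.0, 0.0, 68.8]
ft_force: [0.7, -0.6, -2.6]
finger_gap: 21.4
grip_force: 52.0
```

>>> {"fn": "carry_out", "kwargs": {
  "commands": [
    {"jaw":0.0212,"translation":[0,0,0.002],"spin":0},
    {"jaw":0.0212,"translation":[0,0,0.002],"spin":0},
    {"jaw":0.0212,"translation":[0,0,0.002],"spin":0},
    {"jaw":0.0212,"translation":[0,0,0],"spin":0},
    {"jaw":0.0212,"translation":[0,0,0],"spin":0},
    {"jaw":0.0212,"translation":[0,0,0],"spin":0},
    {"jaw":0.0212,"translation":[0,0,0],"spin":0},
    {"jaw":0.0212,"translation":[0,0,0],"spin":0}
  ]
}}

```text
time: 41.95
tool_pos: [469.5, -414.4, 131.2]
tcp_rot: [179.9, 0.1, 68.8]
ft_force: [-5.7, 8.2, 19.5]
finger_gap: 21.3
grip_force: 54.1
```

>>> {"fn": "carry_out", "kwargs": {
  "commands": [
    {"jaw":0.0212,"translation":[0.0075,0,0.0007],"spin":0},
    {"jaw":0.0212,"translation":[0.0075,0,0.0032],"spin":0},
    {"jaw":0.0212,"translation":[0.007,0,0.004],"spin":0},
    {"jaw":0.0212,"translation":[0.0066,0,0.0043],"spin":0},
    {"jaw":0.0212,"translation":[0.0064,0,0.0048],"spin":0},
    {"jaw":0.0212,"translation":[0.0057,0,0.0058],"spin":0},
    {"jaw":0.0212,"translation":[0,0,0],"spin":0},
    {"jaw":0.0212,"translation":[0,0,0],"spin":0}
  ]
}}

```text
time: 42.62
tool_pos: [485.0, -376.0, 106.4]
tcp_rot: [179.9, -0.0, 68.8]
ft_force: [1.6, 3.8, 5.4]
finger_gap: 21.6
grip_force: 50.7
```

```bash
python3 pr.py
```

```text
t 42.62 [ 485.  -376.   106.4] [179.9  -0.   68.8] 21.593883573892317 [1.6 3.8 5.4]
lean 32.53203155740991 s,dx [87.2  1.5] origin [ 468.5 -418.5   51.1] [3.2 2.  1.  1.6 1.6 0.3]
[ 484.9 -376.   106.4] 68.79151331900734 proj 174.45130306314937 lat 588.4460496208329
rest_seat 0.84 [ 468.7 -415.    37. ] 216.61999482671044 587.4929365349656
lifter_rest 0.87 [ 470.2 -414.2    0. ] 215.3298735618461 588.557657838278
```

>>> {"fn": "carry_out", "kwargs": {
  "commands": [
    {"jaw":0.0212,"translation":[0.0035,0,0.004],"spin":0},
    {"jaw":0.0212,"translation":[0.0033,0,0.0042],"spin":0},
    {"jaw":0.0212,"translation":[0.0032,0,0.0044],"spin":0},
    {"jaw":0.0212,"translation":[0,0,0.001],"spin":0},
    {"jaw":0.0212,"translation":[0,0,0],"spin":0},
    {"jaw":0.0212,"translation":[0,0,0],"spin":0},
    {"jaw":0.0212,"translation":[0,0,0],"spin":0},
    {"jaw":0.0212,"translation":[0,0,0],"spin":0}
  ]
}}

```text
time: 44.03
tool_pos: [488.9, -366.6, 93.2]
tcp_rot: [179.8, -0.0, 68.8]
ft_force: [3.2, 5.3, 8.6]
finger_gap: 21.4
grip_force: 50.7
```

```bash
python3 pr.py
```

```text
t 44.03 [ 488.9 -366.6   93.2] [179.8  -0.   68.8] 21.35218776867367 [3.2 5.3 8.6]
lean 40.281186578790226 s,dx [87.7 -3.5] origin [ 467.5 -421.9   47.6] [3.3 3.3 1.7 0.8 1.8 1.5 2.8]
[ 488.9 -366.6   93.2] 68.79199880101253 proj 164.19796933343983 lat 588.7347222146881
lifter_rest 0.89 [ 472.3 -414.2    0. ] 214.58332938931514 590.4822723801744
```

>>> {"fn": "carry_out", "kwargs": {
  "commands": [
    {"jaw":0.0212,"translation":[0.0023,0,0.0019],"spin":0},
    {"jaw":0.0212,"translation":[0.0023,0,0.0019],"spin":0},
    {"jaw":0.0212,"translation":[0.0023,0,0.0019],"spin":0},
    {"jaw":0.0212,"translation":[0.0015,0,0.0013],"spin":0},
    {"jaw":0.0212,"translation":[0,0,0],"spin":0},
    {"jaw":0.0212,"translation":[0,0,0],"spin":0},
    {"jaw":0.0212,"translation":[0,0,0],"spin":0},
    {"jaw":0.0212,"translation":[0,0,0],"spin":0}
  ]
}}

```text
time: 45.45
tool_pos: [491.4, -359.5, 86.2]
tcp_rot: [179.9, 0.0, 68.8]
ft_force: [1.1, 3.5, 8.0]
finger_gap: 21.2
grip_force: 51.2
```

```bash
python3 pr.py
```

```text
t 45.45 [ 491.4 -359.5   86.2] [179.9   0.   68.8] 21.23984879450129 [1.1 3.5 8. ]
lean 42.32779150392238 s,dx [86.9 -0.9] origin [ 470.  -414.7   41.5] [72.   3.   1.9  2.6  1.5  2.   0.6]
[ 491.4 -359.5   86.2] 68.78692603186437 proj 156.67975197315724 lat 588.5020628322911
rest_seat 0.34 [ 478.6 -394.7   37. ] 194.12784355969893 589.3532137965769
lifter_rest 0.94 [ 467.7 -416.8    0. ] 218.64257020758663 587.1902560577978
```

>>> {"fn": "carry_out", "kwargs": {
  "commands": [
    {"jaw":0.022,"translation":[0,0,0],"spin":0},
    {"jaw":0.023,"translation":[0,0,0],"spin":0},
    {"jaw":0.025,"translation":[0,0,0],"spin":0},
    {"jaw":0.03,"translation":[0,0,0],"spin":0},
    {"jaw":0.04,"translation":[0,0,0],"spin":0},
    {"jaw":0.05,"translation":[0,0,0],"spin":0},
    {"jaw":0.06,"translation":[0,0,0],"spin":0},
    {"jaw":0.07,"translation":[0,0,0],"spin":0}
  ]
}}

```text
time: 46.87
tool_pos: [490.2, -359.1, 84.3]
tcp_rot: [-180.0, -0.0, 68.8]
ft_force: [0.6, -0.4, 0.1]
finger_gap: 69.6
grip_force: 0.0
```

>>> {"fn": "carry_out", "kwargs": {
  "commands": [
    {"jaw":0.08,"translation":[0,0,0],"spin":0},
    {"jaw":0.085,"translation":[0,0,-0.01],"spin":0},
    {"jaw":0.085,"translation":[0,0,-0.03],"spin":0},
    {"jaw":0.085,"translation":[0,0,-0.04],"spin":0},
    {"jaw":0.085,"translation":[0,0,-0.04],"spin":0},
    {"jaw":0.085,"translation":[0.03,0,-0.03],"spin":0},
    {"jaw":0.085,"translation":[0.02,0,0],"spin":0},
    {"jaw":0.085,"translation":[0,0,0],"spin":0}
  ]
}}

```text
time: 47.53
tool_pos: [511.0, -311.1, 238.7]
tcp_rot: [179.6, 0.0, 68.9]
ft_force: [-0.2, 0.4, 0.1]
finger_gap: 85.1
grip_force: 0.0
```

```bash
cat > fin.py <<'E'
from look import *
st=r.sense();print(st["time"],st["tool_pos"])
ps=[shot("wrist"),shot("top"),shot("side")];O=[]
N={"lifter":0,"lifter_rails":6,"lifter_grip":95}
for p in ps:
    for n in N:
        l=r.landmark_of(p,n)
        if l and l[0]["score"]>.4:O.append((p,N[n],l[0]["xy"],n))
d=np.array([.363,.932,0])
P=lambda q,h:q[:3]+h*(np.sin(q[3])*d+[0,0,np.cos(q[3])])
f=lambda q:np.concatenate([projw(p,P(q,h))-xy for p,h,xy,n in O])
q=least_squares(f,[469,-414,37,.7],loss="soft_l1").x
print("origin",q[:3],"lean",np.degrees(q[3]),"grip",P(q,95),np.abs(f(q)).reshape(-1,2).max(1))
for p in ps[:2]:
  for n,z in(("red_lid",8),("blue_lid",78),("tape_roll",0),("paprika_tin",0)):
    l=r.landmark_of(p,n)
    if l: print(n,round(l[0]["score"],2),atz(p,l[0]["xy"],z))
E
python3 fin.py
```

```text
47.5333 [ 511.  -311.1  238.7]
origin [ 469.4 -413.2   45.1] lean 44.04315317368176 grip [ 493.4 -351.7  113.4] [0.4 2.1 1.2 2.  3.  5.1 1.2 3.6]
blue_lid 0.79 [ 550.7 -177.    78. ]
red_lid 0.68 [449.2 201.3   8. ]
blue_lid 0.65 [ 547.7 -183.2   78. ]
tape_roll 0.64 [ 426.1 -181.9    0. ]
paprika_tin 0.74 [420.2   3.7   0. ]
```

>>> {"fn": "carry_out", "kwargs": {
  "commands": [
    {"jaw":0.085,"translation":[0.03,0,-0.02],"spin":0},
    {"jaw":0.085,"translation":[0.035,0,-0.01],"spin":0},
    {"jaw":0.085,"translation":[0.035,0,0],"spin":0},
    {"jaw":0.085,"translation":[0.035,0,0],"spin":0},
    {"jaw":0.085,"translation":[0.035,0,0],"spin":0},
    {"jaw":0.085,"translation":[0.035,0,0],"spin":0},
    {"jaw":0.085,"translation":[0.03,0,0],"spin":0},
    {"jaw":0.085,"translation":[0,0,0],"spin":0}
  ]
}}

```text
time: 49.2
tool_pos: [594.7, -88.6, 263.9]
tcp_rot: [-180.0, -0.1, 69.0]
ft_force: [-0.0, -1.4, 0.2]
finger_gap: 85.4
grip_force: 0.0
```

```bash
python3 fin.py
python3 - <<'E'
from see import *
for c,f,boxes in(("top","pics/a.png",{"lifter":(185,225,338,375),"handle":(180,200,336,352),"bar":(178,225,343,362)}),("side","pics/b.png",{"handle":(222,252,242,256),"bar":(246,272,212,270),"lip":(266,300,205,275)})):
    a=cv2.imread(f);b=shot(c)["pixels"]
    for n,(y0,y1,x0,x1) in boxes.items():
        m=cv2.matchTemplate(b[y0-8:y1+8,x0-8:x1+8],a[y0:y1,x0:x1],cv2.TM_CCOEFF_NORMED);_,v,_,l=cv2.minMaxLoc(m)
        print(c,n,round(v,3),"shift",l[0]-8,l[1]-8,"diff",np.abs(a[y0:y1,x0:x1].astype(int)-b[y0:y1,x0:x1]).mean())
E
```

```text
49.2 [594.7 -88.6 263.9]
origin [ 477.9 -411.3   39.1] lean 39.677829920073876 grip [ 499.9 -354.8  112.2] [2.9 1.1 0.4 0.1 4.8 1.1]
red_lid 0.73 [445.1 206.2   8. ]
blue_lid 0.81 [ 552.3 -182.    78. ]
tape_roll 0.74 [ 416.7 -183.2    0. ]
paprika_tin 0.81 [420.    9.6   0. ]
red_lid 0.73 [435.3 204.4   8. ]
blue_lid 0.68 [ 552.7 -190.2   78. ]
tape_roll 0.9 [ 423.8 -182.9    0. ]
paprika_tin 0.55 [445.9 209.    0. ]
top lifter 0.977 shift 0 0 diff 4.667567567567567
top handle 0.915 shift 0 -1 diff 7.726041666666666
top bar 0.96 shift 0 0 diff 6.346771183277342
side handle 0.933 shift 1 0 diff 24.177777777777777
side bar 0.925 shift 1 0 diff 14.394341290893015
side lip 0.975 shift 0 0 diff 4.705182072829132
```

```bash
python3 -c "
from bench import r
print(r.hand_in())"
```

```text
the job is handed in; nothing more can be done
None
```

I handed the job in at about 50 s of the 67 s allowed; the hand-in returned no verdict. In the last checks the red lid stands within about 5 mm of the mat's centre, the lifter is back in its rest within about 3 mm of where it started, and the blue lid, tape roll and tin showed no clear movement (those readings scatter by several mm).

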